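# Gauge the base thickness of the next plaster cast

### The arm

A 6-joint arm with a two-finger parallel gripper is mounted at the origin on a cart in front of the work surface, level with it; the furniture and walls round the work are solid. World frame = base frame: x ahead of the robot, y to its left, z up, the work surface at z = 0. Lengths are in m, angles in rad, forces in N, time in s.
With the tool pointing down it reaches from about 0.3 to 0.775 m from the base axis. Payload 14.6 kg.
Tool frame: the origin (TCP) lies on the front face of the gripper's body, between the roots of the fingers; the fingertips stand 97 mm ahead of it and the grasp point (between the pads) lies 78 mm ahead of it; z points along the fingers, x is the direction in which the jaws open and shut, and the axes are right-handed (so a half turn about z gives the same grasp; the last joint's range is limited). The gripper opens to 94 mm and grips with 3 to 60 N. Pads are 16 mm wide; open, the fingers measure 119 mm over their backs; the gripper's body (75 mm by 177 mm) begins 78 mm behind the grasp point.
Start: joints at [1.102, 0.3, 1.521, -0, 1.321, -0.067], TCP at [0.215, 0.506, 0.303] pointing down, gripper open.
Joint ranges: [-3.03, 3.03], [-0.79, 2.21], [0.23, 2.52], [-1.04, 4.18], [0, 3.07], [-2.55, 2.55]. Speed limits (rad/s): [2.22, 2.22, 2.57, 3.14, 3.14, 3.14].

### API

Orientations are given as [roll, pitch, yaw] about the fixed x, y, z axes, in that order (R = Rz(yaw) Ry(pitch) Rx(roll)).
In Python, from station import sensors, camera, ctrl gives the robot as it stands.
- The arm moves only by the tool move_arm, never from a script. Its argument "rows" is text: rows parted by semicolons, each of 6 numbers parted by spaces: the shift along the tool's x, y, z in mm, then the turn, a rotation vector about the tool's x, y, z in rad. In form: x y z wx wy wz; .... A call has 1 to 20 rows; each row shifts and turns the pose as measured when the row begins, along the tool's axes as they then stand; what a row does not reach is not made up. A row lasts 1/8 s, in which the tool goes at most 62.5 mm and 10.7 degrees, less where a joint would pass 70% of its speed; a pose out of reach is approached as far as the arm can. A call with a gripper value outside its range is refused whole. "grip" is the opening, from -1 (shut) to 1 (fully open), set as the call begins (left out, the last holds). The fingers move at their own pace and stop on an object; "newtons" is the grip in N (left out, the last holds). Time passes only in rows, so rows that do not move let the fingers close. It gives the time, the measured TCP pose, the force and the opening at its end, in the units of the state.
- sensors.get_obs(): the state, without advancing time (a new reading comes with each control period).
- camera(name): name is "scene" or "top" or "wrist"; returns a dict with "color" (480x640x3 uint8, blue, green, red), "z_map" (480x640 float32, m along the optical axis (not along the pixel's ray), 0 where there is no reading), "mtx" (3x3 intrinsics, pixels), "position" and "attitude" of the camera in the world; the wrist camera has in their place "hand_eye" (4x4, takes a point from camera to tool coordinates, whose origin is the TCP and whose axes are the tool frame's). Camera axes: x right, y down, z forward; pixel columns grow to the right and rows downward; lengths in m; the calibration is good to about 2 mm. A picture is of the moment at which its call begins: read the wrist's pose just before it.
- ctrl.hand_in(): hands the job in, once; it reports no verdict.
The state is a dict: "time_s": time; "qpos": joint angles; "joint_vel": joint speeds; "tau": joint torques, N m; "ee_pos": TCP position; "eef_rot": TCP orientation; "force": force on the tool from outside, world axes, zero at the start; "moment": the same for the moment, N m; "grip_width": finger opening in m.
Only numpy, scipy, OpenCV 4.12 (cv2) and the standard library are available. Lean on these libraries where they do the work, as an engineer would, in place of code of your own. Each camera call takes 0.05 s, during which the arm holds its last target.

### The job

The blue-grey cast on the dark steel plate has been checked: move it into the free end of the blue pan, flat on the pan's floor, and set the yellow cast on the plate in its place, teeth up. Then take the bridge gauge out of its upright grey stand and lower it gently astride the yellow cast, so that both its foot bars stand flat on the plate and its sprung foot rests on the flat floor inside the arch of teeth, and leave it standing there to show the base thickness. Set things down rather than drop them, and do not disturb the white cast in the pan, the brass articulator, the bur block or the caliper.

Things in the scene. Friction and masses are not known exactly. Their poses are not given: they have to be found in the camera images.
- plate: dark ground steel check plate, 120 (x) x 150 (y) x 10 mm, fixed, lying on the worktop. Origin at the centre of its underside; its top face is 10 mm above. z up.
- pan: blue plastic work pan, 250 (x) x 134 (y) x 20 mm, open on top, walls 3 mm, inner floor 3 mm above the worktop, fixed. Origin at the centre of its underside, z up. The white cast stands in its far half (+x); the near half (x from -122 to about 0) is free. A tall wall pier fills the space to its left (world x over 0.447, y over 0.34): keep arm and hand clear of it.
- stand: grey open-topped upright stand, 58 (x) x 139 (y) x 50 mm, fixed; inside 50 x 131 mm, floor 5 mm thick. The gauge starts in it, on this floor, its beam along the stand's y: raise it by 50 mm before any sideways move. Origin at the centre of its underside. It stands on the left or the right of the plate, where the yellow cast is not
- gauge: bridge thickness gauge, 0.38 to 0.53 kg: aluminium beam 122 mm long (y) on two legs, black grip in the middle. Origin midway between the feet, level with their undersides; z up. Steel foot bars 36 (x) x 12 (y) mm at y = +-55; inner gap between the foot bars 98 mm; beam from z = 60 to 72. White scale on the -x side of the grip; a red pointer strip hangs before it to z = 22, x = -18
- gauge_grip (a point): point on the axis of the gauge's black grip, 100 mm above the underside of its feet: a good height to hold it. The grip reaches from 72 to 120 mm, 22 (x) x 20 (y) mm, flat-sided: take it across its 20 mm, fingers closing along the gauge's y
- gauge_tip (a point): the underside of the gauge's sprung foot, on the gauge's z axis. The foot is a steel rod with a 10 mm disc at its end, below the middle of the beam.
- gauge_foot (a joint): reading of the sprung foot: its height above the plane of the gauge's own feet, 0 when level with them, positive upwards, -0.004 when hanging free, at most 0.030. A weak spring presses it down with 0.6 N hanging free and 1.3 N at 0.016; the gauge's weight alone overcomes it.
- cast_a: the cast to check: yellow plaster dental cast, 59 x 72 x 27 mm (x, y, z). Origin at the middle of its underside, z up. Base 16 mm high, upright sides: flat heel at x = -29, short front facet at x = +29; the arch of teeth on it opens to -x. The floor inside the teeth is level with the base top, 16 mm up (the thickness to gauge), free from x = -29 to +12, 40 mm wide at x = -8, the best point for the foot. Starts on the worktop, left or right. 0.08 to 0.13 kg
- cast_b: the checked cast, on the plate at the start: pale blue-grey plaster dental cast, 56 x 68 x 26 mm (x, y, z). Origin at the middle of its underside, z up. Base 15 mm high, upright sides: flat heel at x = -27, short front facet at x = +28; the arch of teeth on it opens to -x. 0.08 to 0.13 kg
- articulator: small brass hinge articulator holding two cream casts, 78 x 60 x 57 mm, at the left end of the worktop; origin at the centre of its underside; leave alone
- cast_c: white plaster cast of like shape, 60 x 73 x 28 mm, checked earlier, in the far half of the pan; origin at the centre of its underside; leave alone
- bur_block: brown wooden bur block, 34 x 70 x 43 mm, on the right at the front of the worktop; origin at the centre of its underside; leave alone
- caliper: grey sliding caliper, 170 (along its x) x 50 x 8 mm, flat on the worktop in front of the big trimming machine, whose table juts out over it (world x over 0.395, y -0.27 to -0.08, z 0.07 to 0.19; the machine behind, x over 0.46, y -0.36 to -0.03, is 0.42 high): pass it on the robot's side or above; leave alone

How it is judged:
By the outcome, as a careful person would: the job done as asked, in the order asked, and still so for the second after the job is handed in, with the robot touching nothing.
It also fails if it takes over 72 s, if anything falls off the work surface, if the arm or the gripper's body presses on something with over 40 N, if the wrist force passes 120 N, or if a joint passes its speed limit or range.

## Working session

There is one attempt and no reset: what is moved stays moved. The work goes in short steps, Python scripts to look and compute and a tool call to move; the robot and the scene stay as the last step left them, time stands still between calls to the robot, and variables do not carry over. Pictures are saved under pics/ and viewed, and the job is handed in when it is done.

Besides the shell and the picture viewer there is one more tool, called after "Call:" by a JSON object that holds its "api" and its "payload", one argument or row to a line. move_arm: Moves the arm, as the interface text tells. Its arguments: {"type":"object","properties":{"rows":{"type":"string"},"grip":{"type":"number"},"newtons":{"type":"number"}},"required":["rows"]}

```bash
ls; mkdir -p pics; python3 - <<'E'
from station import sensors, camera
import cv2,numpy as np
print(sensors.get_obs())
for n in ("scene","top","wrist"):
    c=camera(n); cv2.imwrite(f"pics/{n}0.png",c["color"]); np.savez(f"pics/{n}0.npz",**c)
    print(n,{k:v for k,v in c.items() if k not in("color","z_map")})
E
```

```text
pics
{'time_s': 0.0, 'qpos': array([ 1.10240769e+00,  3.00489026e-01,  1.52158989e+00, -2.87470511e-05,
        1.32069873e+00, -6.66132553e-02]), 'joint_vel': array([-0.00061483, -0.00026319, -0.00023346, -0.00140073, -0.00051372,
        0.0016991 ]), 'tau': array([ 1.57338718e-04, -5.31797755e+01, -3.52742493e+01,  7.07806530e-02,
        2.43121921e-02, -7.96749623e-05]), 'ee_pos': array([0.21502412, 0.50606048, 0.3020727 ]), 'eef_rot': array([-3.14154156e+00,  1.18421789e-03,  1.16902811e+00]), 'force': array([-0.79957495, -0.17808548, -0.02829008]), 'moment': array([ 0.03546555, -0.03153212, -0.01363386]), 'grip_width': 0.0940936797712749}
scene {'mtx': array([[460.66686022,   0.        , 321.79402128],
       [  0.        , 460.66686022, 237.85404623],
       [  0.        ,   0.        ,   1.        ]]), 'position': array([-0.00217518, -0.56174988,  0.91367376]), 'attitude': array([-2.37607742,  0.01276241, -0.82592489])}
top {'mtx': array([[525.95153552,   0.        , 321.45486902],
       [  0.        , 525.95153552, 242.12779879],
       [  0.        ,   0.        ,   1.        ]]), 'position': array([ 0.39669163, -0.02548881,  1.33348077]), 'attitude': array([-3.01966762,  0.01643816, -1.58032686])}
wrist {'mtx': array([[416.38854011,   0.        , 319.34766229],
       [  0.        , 416.38854011, 235.46857013],
       [  0.        ,   0.        ,   1.        ]]), 'hand_eye': array([[ 9.99999370e-01,  7.52527856e-04,  8.32772806e-04,
        -5.33448104e-04],
       [-9.28746322e-04,  9.71399774e-01,  2.37448133e-01,
        -6.87698794e-02],
       [-6.30268981e-04, -2.37448757e-01,  9.71399861e-01,
        -8.22904256e-02],
       [ 0.00000000e+00,  0.00000000e+00,  0.00000000e+00,
         1.00000000e+00]])}
```

View pics/scene0.png

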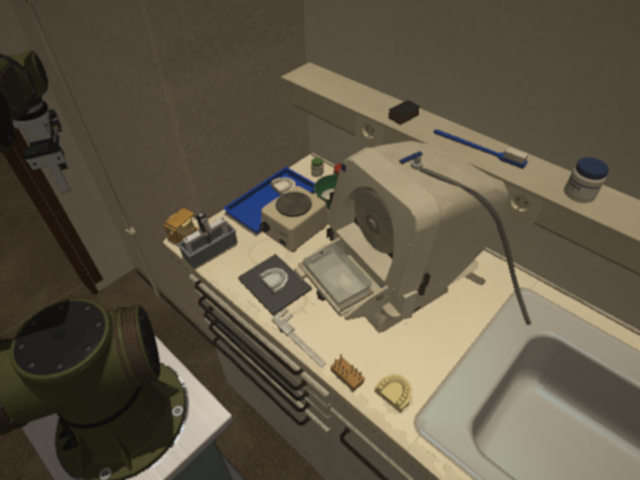

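View pics/top0.png

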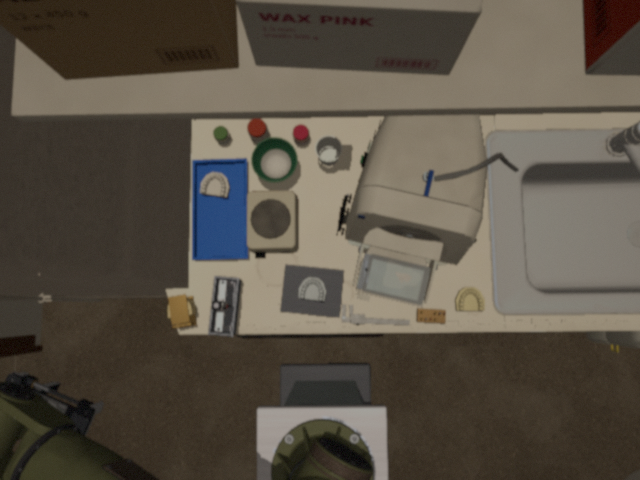

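View pics/wrist0.png

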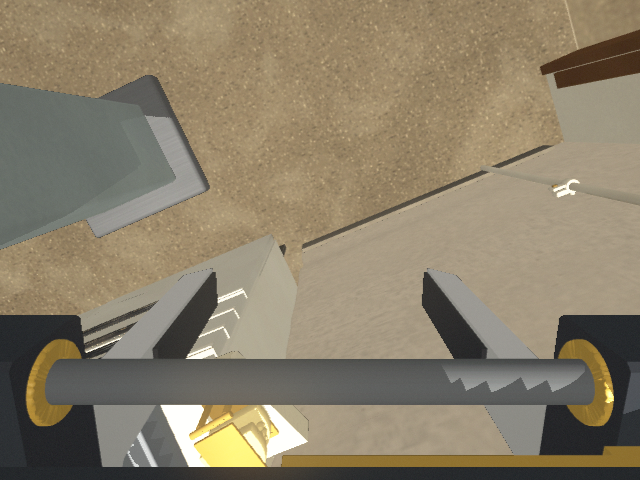

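The top view shows the plate at about (312,290) with the blue-grey cast on it. The stand and gauge are at (225,306), the yellow cast at (469,299), the pan at (220,210) and the bur block at (431,316). Next I measure the coarse positions.

```bash
cat > h.py <<'E'
import numpy as np,cv2
from scipy.spatial.transform import Rotation as Ro
def pose(c,obs=None):
    if "hand_eye" in c:
        T=np.eye(4);T[:3,:3]=Ro.from_euler('xyz',obs["eef_rot"]).as_matrix();T[:3,3]=obs["ee_pos"];T=T@c["hand_eye"]
        return T[:3,:3],T[:3,3]
    return Ro.from_euler('xyz',c["attitude"]).as_matrix(),np.array(c["position"])
def cast(c,px,z,obs=None):
    R,p=pose(c,obs);px=np.atleast_2d(px).astype(float)
    d=np.c_[px,np.ones(len(px))]@np.linalg.inv(c["mtx"]).T@R.T
    return p+d*((z-p[2])/d[:,2])[:,None]
def proj(c,X,obs=None):
    R,p=pose(c,obs);q=(np.atleast_2d(X)-p)@R@c["mtx"].T
    return q[:,:2]/q[:,2:]
def cloud(c,obs=None):
    R,p=pose(c,obs);h,w=c["z_map"].shape
    u,v=np.meshgrid(np.arange(w),np.arange(h))
    P=np.stack([u,v,np.ones_like(u)],-1)@np.linalg.inv(c["mtx"]).T*c["z_map"][...,None]
    return P@R.T+p
def rect(xy):
    r=cv2.minAreaRect(xy.astype(np.float32)*1000);return r
E
python3 - <<'E'
from h import *
c=dict(np.load("pics/top0.npz"));im=c["color"]
P=cloud(c)
for n,(u,v) in dict(plate=(295,305),casta=(469,299),wt=(270,290),pan=(220,240),bur=(431,316),castb=(312,290),art=(180,310),castc=(214,185),grip=(220,306)).items():
    print(n,im[v,u],P[v,u].round(3),cast(c,(u,v),0).round(3))
big=cv2.resize(im[140:350,160:510],None,fx=2.28,fy=2.28,interpolation=cv2.INTER_CUBIC)
cv2.imwrite("pics/topz.png",big)
hsv=cv2.cvtColor(im,cv2.COLOR_BGR2HSV)
def show(n,m,z):
    cs,_=cv2.findContours(m.astype(np.uint8),cv2.RETR_EXTERNAL,cv2.CHAIN_APPROX_NONE)
    k=max(cs,key=cv2.contourArea)[:,0]
    w=cast(c,k,z)[:,:2];r=rect(w);print(n,[np.round(x,1) for x in r],np.round(cv2.boxPoints(r)).tolist())
X,Y,Z=P[...,0],P[...,1],P[...,2]
def box(x0,x1,y0,y1):return (X>x0)&(X<x1)&(Y>y0)&(Y<y1)
show("pan",(hsv[...,0]>100)&(hsv[...,0]<125)&(hsv[...,1]>150)&(Y>.1),.02)
show("casta",box(.15,.45,-.5,-.3)&(Z>.010),.016)
show("castb",box(.15,.4,-.1,.12)&(Z>.018),.025)
show("bur",box(.1,.25,-.33,-.22)&(Z>.02),.03)
show("stand",box(.1,.32,.15,.3)&(Z>.04),.05)
show("art",box(.1,.3,.3,.4)&(Z>.03),.05)
show("plate",(hsv[...,2]<90)&box(.15,.35,-.1,.12)&(Z<.04),.01)
E
```

```text
plate [68 69 74] [0.401 0.062 0.013] [[0.401 0.063 0.   ]]
casta [103 141 156] [ 0.412 -0.371  0.01 ] [[ 0.412 -0.374  0.   ]]
wt [129 151 162] [ 0.44   0.126 -0.001] [[0.44  0.126 0.   ]]
pan [125  77  45] [0.569 0.255 0.002] [[0.569 0.255 0.   ]]
bur [ 53  91 121] [ 0.371 -0.275  0.014] [[ 0.371 -0.278  0.   ]]
castb [131 141 143] [0.438 0.019 0.022] [[0.439 0.02  0.   ]]
art [ 59 105 135] [0.392 0.338 0.057] [[0.392 0.354 0.   ]]
castc [127 144 155] [0.709 0.269 0.017] [[0.713 0.273 0.   ]]
grip [42 43 45] [0.4   0.226 0.126] [[0.401 0.253 0.   ]]
pan [array([647. , 252.6]), array([252.6, 131.6]), np.float64(1.1)] [[519.0, 316.0], [522.0, 184.0], [775.0, 189.0], [772.0, 321.0]]
casta [array([ 412.1, -370.8]), array([72.1, 54.2]), np.float64(89.5)] [[385.0, -407.0], [439.0, -407.0], [440.0, -335.0], [385.0, -334.0]]
castb [array([ -10.7, -228.8]), array([0., 0.]), np.float64(0.0)] [[-11.0, -229.0], [-11.0, -229.0], [-11.0, -229.0], [-11.0, -229.0]]Traceback (most recent call last):
  File "<stdin>", line 18, in <module>
  File "<stdin>", line 11, in show
ValueError: max() iterable argument is empty
```

View pics/topz.png

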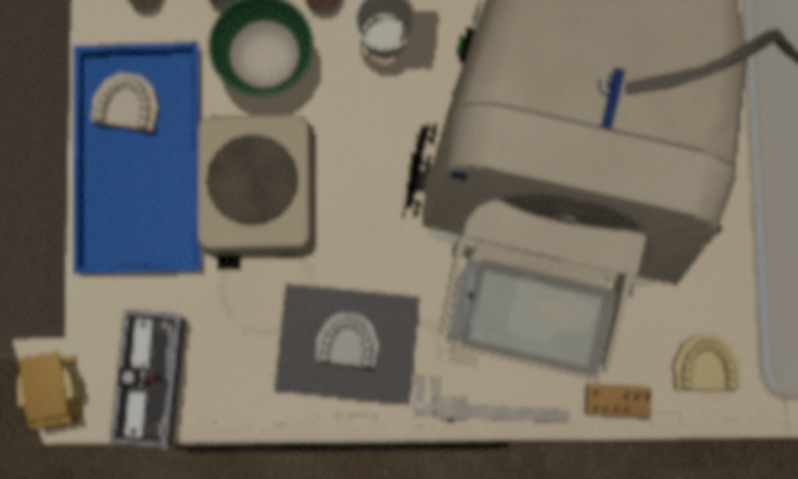

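```bash
python3 - <<'E'
from h import *
c=dict(np.load("pics/top0.npz"));im=c["color"]
P=cloud(c);hsv=cv2.cvtColor(im,cv2.COLOR_BGR2HSV)
X,Y,Z=P[...,0],P[...,1],P[...,2]
def box(x0,x1,y0,y1):return (X>x0)&(X<x1)&(Y>y0)&(Y<y1)
def show(n,m,z):
    cs,_=cv2.findContours(m.astype(np.uint8),cv2.RETR_EXTERNAL,cv2.CHAIN_APPROX_NONE)
    if not cs: print(n,"none");return
    k=max(cs,key=cv2.contourArea)[:,0]
    w=cast(c,k,z)[:,:2];r=rect(w);print(n,[np.round(x,1) for x in r],np.round(cv2.boxPoints(r)).tolist())
show("castb",box(.38,.5,-.05,.09)&(hsv[...,2]>115),.025)
show("bur",box(.33,.45,-.33,-.2)&(Z>.012),.03)
show("stand",box(.3,.5,.15,.3)&(Z>.03)&(Z<.07),.05)
show("art",box(.3,.5,.29,.4)&(Z>.02),.05)
show("plate",(hsv[...,2]<90)&box(.35,.52,-.08,.13)&(Z<.04),.01)
m=box(.5,.7,.05,.19)&(Z>.03);print("hotplate",[ (a[m].min().round(3),np.percentile(a[m],99).round(3)) for a in (X,Y,Z)])
m=(Z>.07)&(X>.36)&(X<.8)&(Y>-.42)&(Y<.02);
for xs in np.arange(.38,.56,.02):
    k=m&(abs(X-xs)<.01)
    print(xs.round(2),Y[k].min().round(3),Y[k].max().round(3),Z[k].max().round(3)) if k.any() else None
E
```

```text
castb [array([442.8,  18.5]), array([65.9, 52.8]), np.float64(82.4)] [[412.0, -11.0], [465.0, -18.0], [473.0, 48.0], [421.0, 55.0]]
bur [array([ 425.2, -249.4]), array([63.3, 56.7]), np.float64(1.0)] [[393.0, -222.0], [394.0, -278.0], [457.0, -277.0], [456.0, -221.0]]
stand [array([401.1, 233.5]), array([ 63.2, 142.5]), np.float64(84.5)] [[327.0, 209.0], [469.0, 195.0], [475.0, 258.0], [333.0, 272.0]]
art [array([505.2, 576.2]), array([489.6, 119.3]), np.float64(74.7)] [[383.0, 356.0], [498.0, 324.0], [627.0, 797.0], [512.0, 828.0]]
plate [array([437. ,  19.6]), array([145.5, 114. ]), np.float64(83.8)] [[373.0, -47.0], [486.0, -59.0], [501.0, 86.0], [388.0, 98.0]]
hotplate [(np.float64(0.515), np.float64(0.691)), (np.float64(0.05), np.float64(0.188)), (np.float64(0.03), np.float64(0.909))]
0.4 -0.241 -0.025 1.333
0.42 -0.245 -0.085 0.19
0.44 -0.251 -0.075 0.189
0.46 -0.256 -0.077 0.189
0.48 -0.3 -0.081 0.225
0.5 -0.3 -0.086 0.322
0.52 -0.332 -0.089 0.374
0.54 -0.332 -0.059 0.38
0.56 -0.316 -0.041 0.382
```

```bash
cat > plan.py <<'E'
# usage: python3 plan.py x y z yaw n  (mm mm mm rad rows) several legs separated by ,
import sys
from h import *
from station import sensors
def main(legs):
    o=sensors.get_obs();p=o["ee_pos"]*1000;R=Ro.from_euler('xyz',o["eef_rot"])
    print("t",round(o["time_s"],2),"pos",p.round(1),"rpy",o["eef_rot"].round(3),"F",o["force"].round(1),"w",round(o["grip_width"]*1000,1))
    for x,y,z,yaw,n in legs:
        n=int(n);p0=p.copy();G=Ro.from_euler('xyz',[np.pi,0,yaw]);R0=R;rv=(R0.inv()*G).as_rotvec();out=[]
        for i in range(1,n+1):
            tp=p0+(np.array([x,y,z])-p0)*i/n;tr=R0*Ro.from_rotvec(rv*i/n)
            s=R.inv().apply(tp-p).round(1);w=(R.inv()*tr).as_rotvec().round(3)
            p=p+R.apply(s);R=R*Ro.from_rotvec(w);out.append(" ".join("%g"%v for v in [*s,*w]))
        print("; ".join(out)); 
if __name__=="__main__":
    main([list(map(float,l.split())) for l in " ".join(sys.argv[1:]).split(",") if l.strip()])
E
python3 plan.py "300 270 320 0.5 6, 420 50 320 -0.13 6"
```

```text
t 0.15 pos [215.  506.1 302.2] rpy [-3.142e+00  1.000e-03  1.169e+00] F [ 0.3  0.5 -0.5] w 94.1
-30.7 28.4 -2.9 0 0 0.112; -27.3 31.7 -3 0 0 0.111; -23.6 34.5 -2.9 0 0 0.112; -19.7 36.9 -3 0 0.001 0.111; -15.4 38.9 -2.9 0 -0 0.112; -10.9 40.4 -3 0 -0 0.111
-0 41.8 0 0 -0 0.105; 4.3 41.5 0 0 -0 0.105; 8.7 40.8 0 0 -0 0.105; 12.9 39.8 0.1 0 -0 0.105; 17 38.1 -0 0 -0 0.105; 20.9 36.2 -0 0 -0 0.105
```

Call:
{"api": "move_arm", "payload": {
  "rows": "-31 28 -3 0 0 0.112; -27 32 -3 0 0 0.112; -24 34 -3 0 0 0.112; -20 37 -3 0 0 0.112; -15 39 -3 0 0 0.112; -11 40 -3 0 0 0.112; 0 42 0 0 0 0.105; 4 42 0 0 0 0.105; 9 41 0 0 0 0.105; 13 40 0 0 0 0.105; 17 38 0 0 0 0.105; 21 36 0 0 0 0.105",
  "grip": 1,
  "newtons": 25
}}

```text
time_s: 1.65
ee_pos: [0.4141, 0.0314, 0.3201]
eef_rot: [3.139, 0.0, -0.171]
force: [0.4, -0.1, -0.0]
grip_width: 0.0942
```

```bash
cat > snap.py <<'E'
import sys
from h import *
from station import sensors,camera
n,tag=sys.argv[1:3]
o=sensors.get_obs();c=camera(n)
cv2.imwrite(f"pics/{tag}.png",c["color"]);np.savez(f"pics/{tag}.npz",**c,ee_pos=o["ee_pos"],eef_rot=o["eef_rot"])
print(round(o["time_s"],2),o["ee_pos"].round(4),o["eef_rot"].round(3),o["qpos"].round(2),o["force"].round(1),round(o["grip_width"]*1000,1))
E
python3 snap.py wrist w1
```

```text
1.65 [0.4141 0.0314 0.3201] [ 3.139  0.    -0.171] [-0.01 -0.02  1.85 -0.    1.32  0.16] [ 0.4 -0.1 -0. ] 94.2
```

View pics/w1.png

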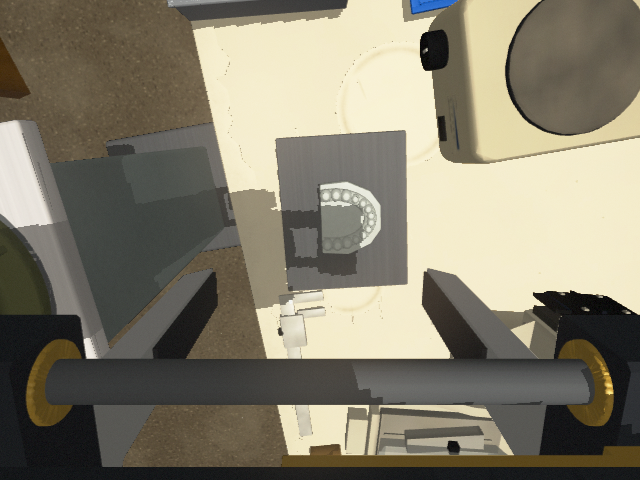

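The plate spans pixels (277–407, 131–290). The blue-grey cast is at (320–381, 181–255) with its heel to the left, towards the robot.

```bash
python3 - <<'E'
from h import *
d=dict(np.load("pics/w1.npz"));c={k:d[k] for k in("color","z_map","mtx","hand_eye")};o=d
im=c["color"];hsv=cv2.cvtColor(im,cv2.COLOR_BGR2HSV);P=cloud(c,o)
for u,v in((300,150),(345,220),(260,150),(330,187),(380,210),(500,100)):print((u,v),im[v,u],P[v,u].round(4))
roi=np.zeros(im.shape[:2],bool);roi[120:300,265:420]=1
m=((hsv[...,2]<125)&roi)|(0>1); m[181:256,318:383]=1
m=cv2.morphologyEx(m.astype(np.uint8),cv2.MORPH_OPEN,np.ones((9,9)))
k=max(cv2.findContours(m,0,1)[0],key=cv2.contourArea)[:,0]
w=cast(c,k,.010,o)[:,:2];r=rect(w);print("plate",r)
# cast by depth height
Z=P[...,2]
m=((Z>.018)&roi);m[:, :310]=0;m[265:]=0
k=max(cv2.findContours(m.astype(np.uint8),0,1)[0],key=cv2.contourArea)[:,0]
print("castb px",k.min(0),k.max(0))
Q=P[m][:,:2];print("castb cloud rect",rect(Q))
h=Q[Q[:,0]<np.percentile(Q[:,0],15)]
# heel line: min x per y bin
Q=Q*1000
for y in range(-20,60,6):
    s=Q[abs(Q[:,1]-y)<2]
    if len(s)>3: print(y,s[:,0].min().round(1),s[:,0].max().round(1))
E
```

```text
(300, 150) [113 120 126] [0.4053 0.0866 0.0106]
(345, 220) [123 133 131] [0.4356 0.0178 0.0261]
(260, 150) [208 237 245] [3.675e-01 9.270e-02 3.000e-04]
(330, 187) [220 230 229] [0.4269 0.0501 0.0248]
(380, 210) [163 177 175] [0.4687 0.0216 0.0258]
(500, 100) [170 217 229] [0.555  0.0993 0.0938]
plate ((434.35211181640625, 12.703987121582031), (133.1327667236328, 118.94999694824219), 83.74191284179688)
castb px [320 181] [380 253]
castb cloud rect ((443.9541320800781, 39.743324279785156), (110.43684387207031, 55.632869720458984), 80.9580307006836)
-14 418.6 440.4
-8 410.4 456.4
-2 410.7 462.0
4 411.4 466.5
10 412.4 467.2
16 412.7 468.3
22 413.6 469.0
28 413.6 468.8
34 415.7 466.5
40 416.7 462.8
46 416.7 455.9
52 417.8 446.3
```

```bash
python3 plan.py "441 17 180 -0.125 5, 441 17 111.5 -0.125 4"
```

```text
t 1.7 pos [415.5  28.5 320. ] rpy [ 3.138 -0.    -0.178] F [ 0.2 -0.1 -1.3] w 93.8
5.4 1.3 28 0.001 -0 -0.011; 5.4 1.3 28 0.001 -0 -0.01; 5.4 1.4 28 0 -0 -0.011; 5.4 1.5 28 0.001 -0 -0.011; 5.3 1.6 28 0.001 -0 -0.01
0 0 17.1 -0 -0 -0; 0 0 17.1 -0 -0 -0; 0 0 17.2 -0 -0 -0; 0 0 17.1 -0 -0 -0
```

Call:
{"api": "move_arm", "payload": {
  "rows": "5.4 1.3 28 0.001 0 -0.011; 5.4 1.3 28 0 0 -0.011; 5.4 1.4 28 0 0 -0.011; 5.4 1.5 28 0 0 -0.011; 5.4 1.5 28 0 0 -0.011; 0 0 10 0 0 0; 0 0 0 0 0 0"
}}

```text
time_s: 2.58
ee_pos: [0.4419, 0.0152, 0.1657]
eef_rot: [3.139, 0.0, -0.125]
force: [0.2, 0.1, 0.7]
grip_width: 0.0942
```

```bash
python3 plan.py "441 17 111.5 -0.125 4"; python3 snap.py wrist w2
```

```text
t 2.58 pos [441.9  15.2 165.7] rpy [ 3.139  0.    -0.125] F [0.2 0.1 0.7] w 94.2
-0.3 -0.5 13.6 0.001 0 -0; -0.3 -0.4 13.5 0 0 -0; -0.2 -0.4 13.6 0.001 0 -0; -0.3 -0.5 13.5 0.001 0 -0
2.58 [0.4419 0.0152 0.1657] [ 3.139  0.    -0.125] [-0.05  0.24  1.95 -0.    0.95  0.08] [0.2 0.1 0.7] 94.2
```

View pics/w2.png

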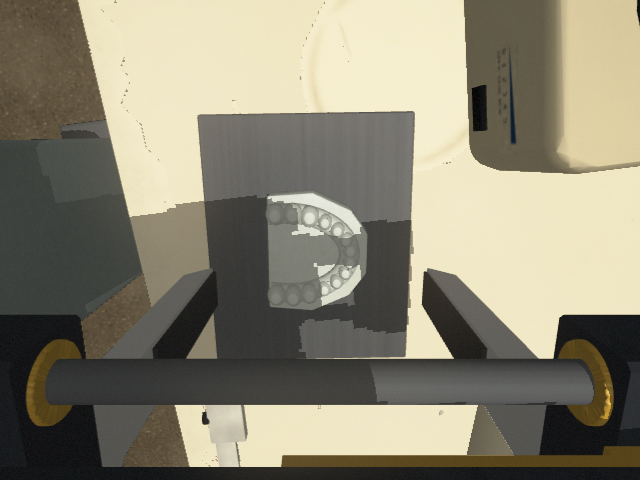

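The cast sits centred between the fingers, its heel at column 267, its front at 366 and the facet around row 250. I descend and grip.

Call:
{"api": "move_arm", "payload": {
  "rows": "0 -0.5 14 0 0 0; 0 -0.5 14 0 0 0; 0 -0.5 13 0 0 0; 0 -0.5 12 0 0 0; 0 0 1 0 0 0; 0 0 0 0 0 0"
}}

```text
time_s: 3.38
ee_pos: [0.4427, 0.0173, 0.1097]
eef_rot: [3.139, -0.003, -0.125]
force: [-0.9, 0.0, 0.3]
grip_width: 0.0942
```

Call:
{"api": "move_arm", "payload": {
  "rows": "0 0 0 0 0 0; 0 0 0 0 0 0; 0 0 0 0 0 0; 0 0 0 0 0 0; 0 0 0 0 0 0; 0 0 0 0 0 0",
  "grip": -1,
  "newtons": 25
}}

```text
time_s: 4.12
ee_pos: [0.4431, 0.0173, 0.1106]
eef_rot: [3.139, -0.005, -0.125]
force: [-0.8, 0.1, 0.0]
grip_width: 0.0546
```

```bash
python3 plan.py "443 17 250 -0.125 4, 570 220 280 0.02 7"
```

```text
t 4.12 pos [443.1  17.3 110.6] rpy [ 3.139 -0.005 -0.125] F [-0.8  0.1  0. ] w 54.6
0.1 0.2 -34.9 0.001 -0.001 -0; 0.1 0.1 -34.8 0 -0.001 -0; 0.1 0.1 -34.9 0.001 -0.001 -0; 0.1 0.1 -34.8 0 -0.002 -0
14.4 -31 -4.3 0 0 -0.021; 15 -30.8 -4.3 0 0 -0.02; 15.6 -30.4 -4.3 0 0 -0.021; 16.3 -30.1 -4.3 0 0 -0.021; 16.9 -29.7 -4.3 0 0 -0.021; 17.5 -29.4 -4.3 0 0 -0.02; 18.1 -29 -4.3 0 0.001 -0.021
```

Call:
{"api": "move_arm", "payload": {
  "rows": "0 0 -10 0 0 0; 0 0 -30 0 0 0; 0 0 -40 0 0 0; 0 0 -40 0 0 0; 0 0 -20 0 0 0; 14 -31 -4 0 0 -0.021; 15 -31 -4 0 0 -0.021; 16 -30 -4 0 0 -0.021; 16 -30 -4 0 0 -0.021; 17 -30 -4 0 0 -0.021; 17 -29 -4 0 0 -0.021; 18 -29 -4 0 0 -0.021; 0 0 0 0 0 0"
}}

```text
time_s: 5.75
ee_pos: [0.57, 0.227, 0.293]
eef_rot: [3.139, -0.009, 0.025]
force: [-0.4, -0.6, -1.6]
grip_width: 0.0547
```

```bash
python3 snap.py wrist w3;
```

```text
5.75 [0.57  0.227 0.293] [ 3.139 -0.009  0.025] [ 0.32  0.45  1.34 -0.01  1.34  0.3 ] [-0.4 -0.6 -1.6] 54.7
```

View pics/w3.png

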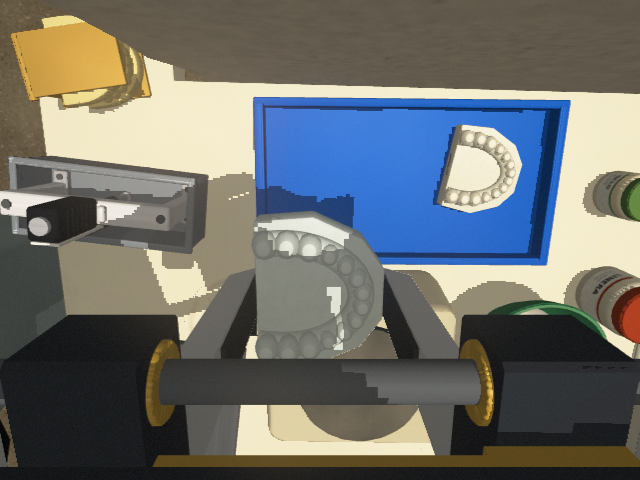

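The pan spans columns 254–570, and the white cast's heel is at about column 435–458. The held cast is level and firmly gripped. Now I measure the pan.

```bash
python3 - <<'E'
from h import *
d=dict(np.load("pics/w3.npz"));c={k:d[k] for k in("color","z_map","mtx","hand_eye")};o=d
P=cloud(c,o)
for n,px,z in(("rimTL",(254,98),.02),("rimTR",(570,100),.02),("rimBR",(546,264),.02),("nearL",(256,205),.02),("heelC top",(458,126),.02),("heelC bot",(437,204),.02),("gripTop",(40,227),.125)):
    print(n,cast(c,px,z,o)[0].round(4))
for u,v in((300,150),(258,150),(400,240),(450,165),(320,85),(258,125)):print((u,v),P[v,u].round(4))
E
python3 plan.py "582 238 180 0.02 4, 582 238 120 0.02 4"
```

```text
rimTL [0.5166 0.3215 0.02  ]
rimTR [0.7746 0.3269 0.02  ]
rimBR [0.7769 0.1864 0.02  ]
nearL [0.5174 0.2336 0.02  ]
heelC top [0.6849 0.3039 0.02  ]
heelC bot [0.6736 0.2384 0.02  ]
gripTop [0.4   0.235 0.125]
(300, 150) [0.554  0.2804 0.0035]
(258, 150) [0.5195 0.2802 0.0204]
(400, 240) [0.6477 0.2011 0.0024]
(450, 165) [0.6829 0.2716 0.0157]
(320, 85) [5.70e-01 3.35e-01 2.00e-04]
(258, 125) [0.5199 0.3003 0.0217]
t 5.8 pos [569.6 226.1 292.9] rpy [ 3.139 -0.008  0.024] F [ 0.4 -0.4 -1.1] w 54.3
2.9 -3 28.2 0.001 -0.002 0.001; 3 -2.9 28.3 0 -0.002 0.001; 3.1 -3 28.2 0.001 -0.002 0.001; 3.1 -2.9 28.3 0.001 -0.002 0.001
-0 -0 15 -0 -0 0; -0 -0 15 -0 -0 0; -0.1 -0 15 -0 -0 0; 0 -0 15 -0 -0 0
```

```bash
python3 plan.py "588 240 170 0.02 5, 588 240 112 0.02 4"
```

```text
t 5.8 pos [569.6 226.1 292.9] rpy [ 3.139 -0.008  0.024] F [ 0.4 -0.4 -1.1] w 54.3
3.5 -2.8 24.6 0.001 -0.002 0.001; 3.6 -2.7 24.6 0 -0.001 0.001; 3.6 -2.8 24.6 0.001 -0.002 0.001; 3.7 -2.7 24.6 0 -0.002 0.001; 3.7 -2.7 24.6 0.001 -0.001 0
-0 -0 14.5 -0 -0 0; -0 -0 14.5 -0 -0 0; -0 -0 14.5 -0 -0 0; -0 -0 14.5 -0 -0 0
```

Call:
{"api": "move_arm", "payload": {
  "rows": "3.5 -2.8 25 0.001 -0.002 0.001; 3.6 -2.7 25 0 -0.002 0; 3.6 -2.7 25 0.001 -0.002 0; 3.7 -2.7 25 0 -0.001 0; 3.7 -2.7 25 0 -0.001 0; 0 0 15 0 0 0; 0 0 12 0 0 0; 0 0 8 0 0 0; 0 0 0 0 0 0"
}}

```text
time_s: 6.92
ee_pos: [0.5868, 0.2343, 0.1326]
eef_rot: [3.141, -0.003, 0.017]
force: [0.3, 0.4, -0.5]
grip_width: 0.0548
```

```bash
python3 plan.py "588 240 105 0.02 3"
```

```text
t 6.92 pos [586.8 234.3 132.6] rpy [ 3.141e+00 -3.000e-03  1.700e-02] F [ 0.3  0.4 -0.5] w 54.8
0.4 -1.9 9.2 0 -0.001 -0.001; 0.4 -1.9 9.2 0.001 -0.001 -0.001; 0.4 -1.9 9.2 -0 -0.001 -0.001
```

Call:
{"api": "move_arm", "payload": {
  "rows": "0.4 -2.5 10 0 -0.001 0; 0.4 -2 10 0 -0.001 0; 0 -1 7 0 -0.001 0; 0 0 2 0 0 0; 0 0 0 0 0 0"
}}

```text
time_s: 7.55
ee_pos: [0.588, 0.2406, 0.1037]
eef_rot: [3.141, -0.001, 0.018]
force: [-0.0, -0.8, -0.8]
grip_width: 0.0543
```

Call:
{"api": "move_arm", "payload": {
  "rows": "0 0 1 0 0 0; 0 0 0.5 0 0 0; 0 0 0 0 0 0"
}}

```text
time_s: 7.92
ee_pos: [0.588, 0.2407, 0.1037]
eef_rot: [3.141, -0.001, 0.018]
force: [0.0, -0.7, -0.6]
grip_width: 0.0548
```

Call:
{"api": "move_arm", "payload": {
  "rows": "0 0 2 0 0 0; 0 0 1 0 0 0; 0 0 0 0 0 0"
}}

```text
time_s: 8.3
ee_pos: [0.5881, 0.2408, 0.1037]
eef_rot: [3.141, -0.002, 0.018]
force: [0.1, -0.0, -0.8]
grip_width: 0.0549
```

Call:
{"api": "move_arm", "payload": {
  "rows": "0 0 3 0 0 0"
}}

```text
time_s: 8.43
ee_pos: [0.5883, 0.2409, 0.1031]
eef_rot: [3.141, -0.002, 0.018]
force: [-18.1, -5.5, 38.1]
grip_width: 0.0547
```

Call:
{"api": "move_arm", "payload": {
  "rows": "0 0 -0.5 0 0 0; 0 0 0 0 0 0; 0 0 0 0 0 0"
}}

```text
time_s: 8.8
ee_pos: [0.5883, 0.241, 0.1033]
eef_rot: [3.142, -0.002, 0.018]
force: [0.6, -0.2, -1.5]
grip_width: 0.0547
```

Call:
{"api": "move_arm", "payload": {
  "rows": "0 0 0 0 0 0; 0 0 0 0 0 0; 0 0 0 0 0 0; 0 0 0 0 0 0",
  "grip": 0.55
}}

```text
time_s: 9.3
ee_pos: [0.5883, 0.2409, 0.1028]
eef_rot: [3.142, -0.002, 0.018]
force: [0.0, -0.9, 0.1]
grip_width: 0.0729
```

```bash
python3 plan.py "588 240 270 0.02 5, 480 0 300 -1.2 8, 415 -350 300 -1.57 9"
```

```text
t 9.3 pos [588.3 240.9 102.8] rpy [ 3.142e+00 -2.000e-03  1.800e-02] F [ 0.  -0.9  0.1] w 72.9
-0 0.2 -33.4 0 -0 -0; -0 0.2 -33.5 0 -0.001 -0.001; -0.1 0.2 -33.4 0 0 -0; -0 0.2 -33.5 0 -0 -0; -0.1 0.1 -33.4 0 -0.001 -0.001
-14.1 29.7 -3.7 0 0 0.153; -9.4 31.6 -3.8 0 0 0.152; -4.5 32.6 -3.7 0 0 0.153; 0.5 32.9 -3.8 0 0 0.152; 5.4 32.4 -3.7 0 0 0.153; 10.4 31.2 -3.8 0 0 0.152; 14.9 29.3 -3.7 0 0 0.153; 19.3 26.7 -3.7 0 0 0.152
33.6 20.8 0 0 -0 0.041; 34.5 19.5 0 0 -0 0.041; 35.2 18 0 0 -0 0.041; 35.9 16.5 0 0 -0 0.042; 36.6 15 0 0 -0 0.041; 37.2 13.6 0 0 -0 0.041; 37.7 11.9 0 0 -0 0.041; 38.2 10.4 0 0 -0 0.041; 38.5 8.9 0 0 -0 0.041
```

Call:
{"api": "move_arm", "payload": {
  "rows": "0 0 -15 0 0 0; 0 0 -35 0 0 0; 0 0 -35 0 0 0; 0 0 -40 0 0 0; 0 0 -40 0 0 0; 0 0 -20 0 0 0"
}}

```text
time_s: 10.05
ee_pos: [0.5874, 0.2407, 0.2983]
eef_rot: [-3.141, -0.003, 0.018]
force: [-0.7, -0.1, -0.3]
grip_width: 0.073
```

```bash
python3 snap.py wrist w4; python3 plan.py "400 60 300 1.57 10, 370 -200 320 1.57 6, 385 -365 300 1.57 4"
```

```text
10.05 [0.5874 0.2407 0.2983] [-3.141e+00 -3.000e-03  1.800e-02] [ 0.33  0.49  1.26 -0.    1.38  0.31] [-0.7 -0.1 -0.3] 73.0
t 10.1 pos [587.7 240.8 300.6] rpy [-3.14  -0.006  0.018] F [0.2 0.2 2.5] w 72.9
-19.1 17.7 -0.1 0 -0.001 -0.155; -21.6 14.6 -0 0.001 -0 -0.155; -23.6 11.1 -0.1 -0 -0.001 -0.156; -25 7.3 -0 0 -0 -0.155; -25.9 3.3 -0.1 0.001 -0.001 -0.155; -26 -0.7 0 0 -0 -0.155; -25.7 -4.8 -0 0 -0.001 -0.155; -24.6 -8.6 0 0.001 -0 -0.155; -22.9 -12.3 0 0 -0.001 -0.156; -20.8 -15.7 0.1 0.001 -0.001 -0.155
-43.3 -5 -3.3 -0 0 0; -43.4 -5 -3.3 -0 0 0; -43.3 -4.9 -3.4 -0 0 0; -43.3 -5 -3.3 -0 0 0; -43.4 -5 -3.3 -0 0 0; -43.3 -5 -3.3 -0.001 0 0
-41.3 3.8 5 0 0 0; -41.2 3.8 5 0 0 0; -41.3 3.7 5 0 0 0; -41.2 3.8 5.1 0 0 0
```

View pics/w4.png

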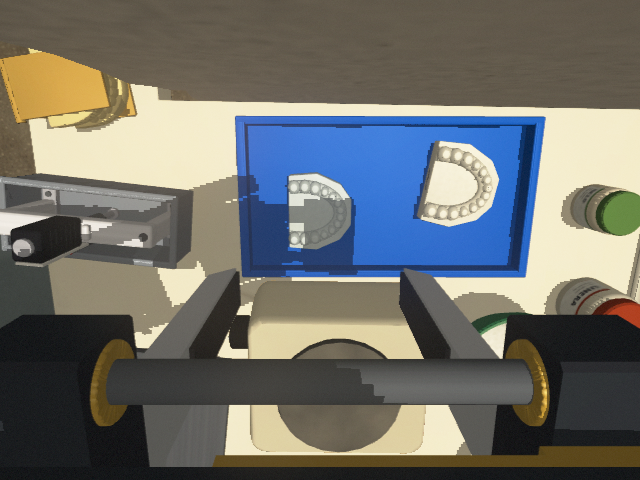

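The blue-grey cast lies flat in the free end of the pan, at about (320,212), and the white cast is undisturbed. Next is the yellow cast.

Call:
{"api": "move_arm", "payload": {
  "rows": "-10 30 0 0 -0.003 -0.08; -20 22 0 0 -0.003 -0.155; -24 14 0 0 0 -0.155; -25 10 0 0 0 -0.155; -26 5 0 0 0 -0.155; -26 0 0 0 0 -0.155; -26 -4 0 0 0 -0.155; -25 -8 0 0 0 -0.155; -23 -12 0 0 0 -0.155; -21 -15 0 0 0 -0.155",
  "grip": 1
}}

```text
time_s: 11.35
ee_pos: [0.4002, 0.0353, 0.3022]
eef_rot: [3.137, -0.002, 1.542]
force: [0.2, 0.1, 0.9]
grip_width: 0.094
```

```bash
python3 plan.py "370 -100 310 1.57 5, 370 -220 315 1.57 3, 385 -365 300 1.57 4"
```

```text
t 11.35 pos [400.2  35.3 302.2] rpy [ 3.137e+00 -2.000e-03  1.542e+00] F [0.2 0.1 0.9] w 94.0
-27.2 -5.3 -1.6 0.001 -0 -0.006; -27.2 -5.4 -1.6 0.001 -0.001 -0.005; -27.2 -5.6 -1.6 0.001 0 -0.006; -27.1 -5.7 -1.6 0 -0 -0.005; -27.1 -5.9 -1.6 0.001 -0 -0.006
-40 0 -1.7 0 -0 0; -40 0.1 -1.7 0 -0 0; -40 0 -1.7 0 -0 0
-36.2 3.8 3.7 0 -0 0; -36.3 3.7 3.8 0 -0 0; -36.2 3.8 3.7 0 -0 0; -36.3 3.8 3.8 0 -0 0
```

Call:
{"api": "move_arm", "payload": {
  "rows": "-27 -6 -2 0.001 0 -0.006; -27 -6 -2 0.001 0 -0.006; -27 -6 -2 0.001 0 -0.006; -27 -6 -2 0 0 -0.006; -30 -6 -2 0 0 -0.006; -40 0 -1 0 0 0; -40 0 -1 0 0 0; -40 0 -1 0 0 0; -36 4 2 0 0 0; -36 4 4 0 0 0; -36 4 4 0 0 0; -30 4 4 0 0 0; 0 0 0 0 0 0"
}}

```text
time_s: 12.98
ee_pos: [0.3806, -0.3726, 0.304]
eef_rot: [3.133, 0.001, 1.575]
force: [-1.0, -0.4, -0.1]
grip_width: 0.0937
```

```bash
python3 snap.py wrist w5
```

```text
12.97 [ 0.3806 -0.3726  0.304 ] [3.133e+00 1.000e-03 1.575e+00] [-0.85  0.26  1.57  0.01  1.31 -2.42] [-1.  -0.4 -0.1] 93.7
```

View pics/w5.png

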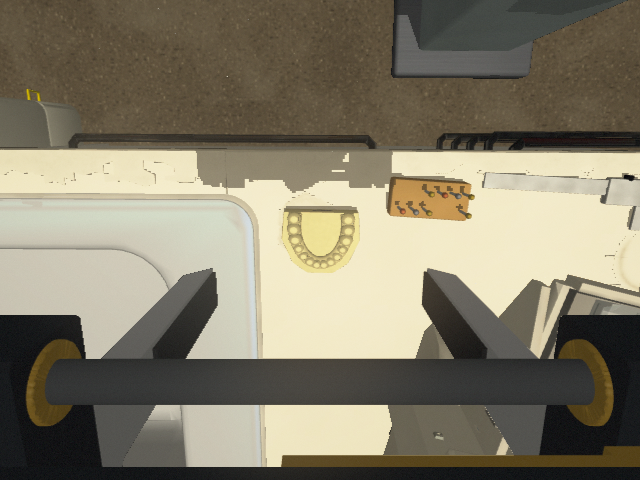

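The yellow cast is at (283–359, 206–272), heel up in the image, which is towards the robot. The bur block is to its right, its edge at column 390.

```bash
python3 - <<'E'
from h import *
d=dict(np.load("pics/w5.npz"));c={k:d[k] for k in("color","z_map","mtx","hand_eye")};o=d
P=cloud(c,o)*1000;Z=P[...,2]
roi=np.zeros(Z.shape,bool);roi[195:290,268:375]=1
m=roi&(Z>9);Q=P[m]
print(rect(Q[:,:2]/1000),Q[:,2].max())
for x in range(380,446,4):
    s=Q[abs(Q[:,0]-x)<2]
    if len(s)>3:print(x,s[:,1].min().round(1),s[:,1].max().round(1),s[:,2].max().round(1))
print("heel")
for y in range(-405,-335,8):
    s=Q[abs(Q[:,1]-y)<3]
    if len(s)>3:print(y,s[:,0].min().round(1),s[:,0].max().round(1))
roi[:]=0;roi[170:225,380:480]=1
B=P[roi&(Z>25)];print("bur",B.min(0).round(),B.max(0).round())
E
```

```text
((381.7794189453125, -364.6362609863281), (73.60791778564453, 122.21562194824219), 65.79908752441406) 385.73756982857145
380 -403.6 -368.0 22.4
384 -405.2 -338.1 27.1
388 -406.2 -338.1 27.7
392 -406.2 -338.0 27.2
396 -407.1 -337.9 27.8
400 -407.3 -336.7 28.1
404 -407.4 -336.7 28.2
408 -407.4 -336.6 27.9
412 -406.6 -337.5 26.7
416 -404.6 -339.4 25.7
420 -402.9 -341.0 25.2
424 -401.1 -342.8 25.6
428 -399.3 -344.5 27.4
432 -397.5 -347.2 26.4
436 -390.9 -352.7 20.9
440 -385.4 -358.2 17.3
heel
-405 381.7 421.9
-397 381.7 431.7
-389 381.9 438.0
-381 382.1 440.7
-373 311.0 440.2
-365 382.2 440.1
-357 382.5 439.5
-349 382.5 433.9
-341 382.6 424.1
bur [ 311. -373.   25.] [ 382. -245.  386.]
```

```bash
python3 - <<'E'
from h import *
d=dict(np.load("pics/w5.npz"));c={k:d[k] for k in("color","z_map","mtx","hand_eye")}
P=cloud(c,d)*1000
for u in range(200,284,6):print(u,P[235,u].round(1))
print(P[235,370:400:8].round(1))
E
python3 plan.py "403 -372 170 1.57 5, 403 -372 120 1.57 3"
```

```text
200 [ 408.3 -486.4    2.4]
206 [ 408.2 -480.7    2.5]
212 [ 407.9 -474.7    3.6]
218 [ 408.5 -469.6    1.2]
224 [ 407.9 -463.3    3.6]
230 [ 408.1 -457.9    2.4]
236 [ 407.6 -451.8    4.4]
242 [ 408.1 -446.6    2.1]
248 [ 407.8 -440.7    3.4]
254 [ 407.9 -435.1    2.8]
260 [ 4.086e+02 -4.298e+02 -2.000e-01]
266 [ 4.085e+02 -4.240e+02  2.000e-01]
272 [ 4.085e+02 -4.183e+02 -1.000e-01]
278 [ 4.086e+02 -4.126e+02 -4.000e-01]
[[ 4.079e+02 -3.247e+02  4.000e-01]
 [ 4.078e+02 -3.171e+02  2.000e-01]
 [ 4.080e+02 -3.093e+02 -5.000e-01]
 [ 4.075e+02 -3.020e+02  1.200e+00]]
t 13.03 pos [ 380.6 -371.8  304.3] rpy [3.133e+00 2.000e-03 1.576e+00] F [-0.5  0.2  0.3] w 94.1
-0 4.3 26.9 0.002 0 0.001; -0 4.3 26.9 0.001 0.001 0.001; -0.1 4.3 26.9 0.002 -0 0.002; -0 4.4 26.9 0.002 0 0.001; -0 4.4 26.8 0.001 0 0.001
-0 -0 16.7 0 0 -0; -0 -0 16.7 0 0 -0; -0 -0 16.6 0 0 -0
```

Call:
{"api": "move_arm", "payload": {
  "rows": "0 4 20 0.002 0 0.001; 0 4.5 28 0.002 0 0.001; 0 4.5 28 0.002 0 0.001; 0 4.5 28 0.001 0 0.001; 0 4.5 28 0.001 0 0; 0 0 10 0 0 0; 0 0 0 0 0 0",
  "grip": 0.78
}}

```text
time_s: 13.9
ee_pos: [0.4045, -0.3661, 0.1633]
eef_rot: [3.137, 0.005, 1.576]
force: [0.1, 0.8, 0.3]
grip_width: 0.0836
```

```bash
python3 snap.py wrist w6; python3 plan.py "403 -372 101 1.57 4"
```

```text
13.9 [ 0.4045 -0.3661  0.1633] [3.137 0.005 1.576] [-0.8   0.44  1.67 -0.    1.02 -2.38] [0.1 0.8 0.3] 83.6
t 13.95 pos [ 404.7 -366.3  163.7] rpy [3.137 0.006 1.576] F [ 0.3 -0.6 -0.4] w 83.7
-1.3 -0.5 15.7 0.001 0.001 0.002; -1.4 -0.5 15.7 0.002 0.002 0.001; -1.4 -0.4 15.7 0.001 0.001 0.002; -1.4 -0.5 15.7 0.001 0.002 0.001
```

View pics/w6.png

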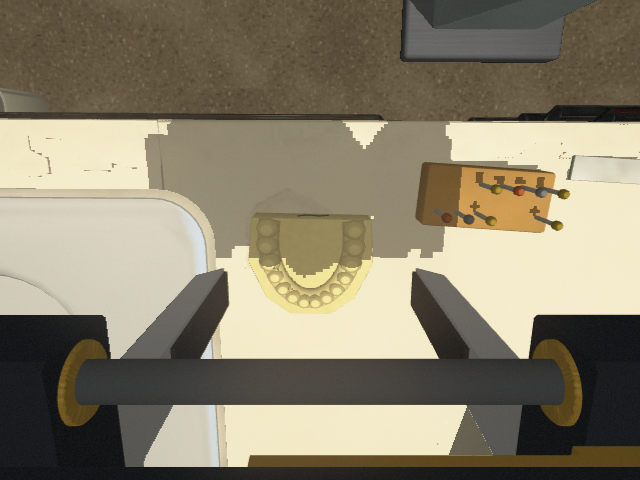

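Call:
{"api": "move_arm", "payload": {
  "rows": "-2 -0.5 8 0.001 0.002 0.002; -2 -0.5 15 0.001 0.001 0.001; -2 -0.5 16 0.001 0.001 0.001; -1 -0.5 14 0.001 0.001 0; 0 0 6 0 0 0; 0 0 0 0 0 0"
}}

```text
time_s: 14.7
ee_pos: [0.4027, -0.3743, 0.1018]
eef_rot: [3.14, 0.001, 1.571]
force: [0.4, 1.1, -0.2]
grip_width: 0.0838
```

```bash
python3 plan.py "403 -372 101 1.57 2"
```

```text
t 14.7 pos [ 402.7 -374.3  101.8] rpy [3.140e+00 1.000e-03 1.571e+00] F [ 0.4  1.1 -0.2] w 83.8
1.2 0.2 0.4 0.001 0.001 0.001; 1.1 0.1 0.4 0.001 0 0
```

Call:
{"api": "move_arm", "payload": {
  "rows": "2.3 0 1.3 0.001 0 0.001; 0 0 0 0 0 0"
}}

```text
time_s: 14.95
ee_pos: [0.4029, -0.372, 0.101]
eef_rot: [3.14, 0.002, 1.57]
force: [-0.7, 0.6, 0.8]
grip_width: 0.0836
```

Call:
{"api": "move_arm", "payload": {
  "rows": "0 0 0 0 0 0; 0 0 0 0 0 0; 0 0 0 0 0 0; 0 0 0 0 0 0; 0 0 0 0 0 0",
  "grip": -1,
  "newtons": 28
}}

```text
time_s: 15.58
ee_pos: [0.403, -0.3721, 0.1016]
eef_rot: [3.14, 0.003, 1.57]
force: [0.3, 0.1, -2.2]
grip_width: 0.0707
```

```bash
python3 - <<'E'
from h import *
for n,L in(("w1",((277,138),(405,131),(408,286),(288,290))),("w2",((199,115),(414,112)))):
    d=dict(np.load(f"pics/{n}.npz"));c={k:d[k] for k in("color","z_map","mtx","hand_eye")}
    print(n,(cast(c,L,.01,d)*1000).round(1).tolist())
    P=cloud(c,d)*1000;Z=P[...,2]
    m=(Z>6)&(Z<14)&(P[...,0]>360)&(P[...,0]<515)&(P[...,1]>-70)&(P[...,1]<110)
    k=max(cv2.findContours(cv2.morphologyEx(m.astype(np.uint8),cv2.MORPH_OPEN,np.ones((3,3))),0,1)[0],key=cv2.contourArea)[:,0]
    Q=P[k[:,1],k[:,0],:2]
    for y in (0,20,40,60,80):
        s=Q[abs(Q[:,1]-y)<4];print(y,s.min(0)[0].round(1),s.max(0)[0].round(1))
    for x in (400,430,460,480):
        s=Q[abs(Q[:,0]-x)<4];print("x",x,s.min(0)[1].round(1),s.max(0)[1].round(1))
E
python3 plan.py "400 -372 300 1.57 6, 360 -250 325 1.57 4, 360 -60 325 1.5 5, 400 30 280 1.45 4"
```

```text
w1 [[386.4, 100.8, 10.0], [502.9, 87.1, 10.0], [487.7, -62.8, 10.0], [368.6, -46.7, 10.0]]
0 373.3 493.8
20 375.9 496.3
40 377.6 498.7
60 379.8 500.2
80 382.1 502.6
x 400 -51.1 99.8
x 430 -54.5 96.6
x 460 -57.8 93.2
x 480 -60.4 90.7
w2 [[385.7, 100.6, 10.0], [502.9, 87.5, 10.0]]
0 376.3 494.1
20 375.3 496.0
40 377.6 498.2
60 379.6 500.1
80 381.9 502.8
x 400 -51.3 99.9
x 430 -54.2 96.6
x 460 -58.8 92.9
x 480 -59.8 90.8
t 15.57 pos [ 403.  -372.1  101.6] rpy [3.14e+00 3.00e-03 1.57e+00] F [ 0.3  0.1 -2.2] w 70.7
-0.1 -0.4 -33.1 0 0 0; -0.1 -0.5 -33 0.001 0.001 0; -0 -0.5 -33.1 -0 0 0; -0.1 -0.4 -33.1 0 0.001 0; 0 -0.5 -33.1 0.001 0 0; 0 -0.5 -33 -0 0.001 0
30.5 -10 -6.3 -0 -0 0; 30.5 -10 -6.2 -0 -0 0; 30.5 -10 -6.3 -0 -0 0; 30.5 -10.1 -6.2 -0 -0 0
38 -0 0 -0 -0 0.014; 38 -0.5 0 -0 -0 0.014; 38 -1.1 0 -0 -0 0.014; 37.9 -1.6 0 -0 -0 0.014; 38 -2.1 0 -0 -0 0.014
23.1 8.4 11.3 -0 -0 0.013; 23.3 8.1 11.2 -0 -0 0.012; 23.3 7.8 11.3 -0 -0 0.013; 23.5 7.5 11.2 -0 -0 0.012
```

Call:
{"api": "move_arm", "payload": {
  "rows": "0 0 -10 0 0 0; 0 0 -25 0 0 0; 0 0 -35 0 0 0; 0 -1 -38 0 0 0; 0 -1 -38 0 0 0; 0 -1 -38 0 0 0; 10 -8 -20 0 0 0; 30 -10 -7 0 0 0; 30 -10 -6 0 0 0; 32 -10 -6 0 0 0; 32 -8 0 0 0 0; 38 0 0 0 0 0.014; 38 0 0 0 0 0.014; 38 -1 0 0 0 0.014; 38 -1 0 0 0 0.014; 38 0 0 0 0 0.014; 23 8 6 0 0 0.013; 23 8 10 0 0 0.013; 0 0 0 0 0 0"
}}

```text
time_s: 17.95
ee_pos: [0.3722, 0.0099, 0.326]
eef_rot: [3.125, 0.007, 1.47]
force: [-0.3, 0.1, -0.4]
grip_width: 0.0705
```

```bash
python3 snap.py wrist w7; python3 plan.py "421 28.5 180 1.46 5, 421 28.5 116 1.46 5"
```

```text
17.95 [0.3722 0.0099 0.326 ] [3.125 0.007 1.47 ] [-0.07 -0.14  1.94 -0.01  1.32 -1.54] [-0.3  0.1 -0.4] 70.5
t 18.0 pos [372.1   9.3 326.5] rpy [3.125 0.008 1.47 ] F [ 0.5 -0.3 -0.5] w 70.8
5 8.8 29.4 0.003 0.002 0.002; 5 9 29.4 0.004 0.001 0.002; 5 9 29.4 0.003 0.002 0.002; 4.9 9.1 29.3 0.004 0.001 0.002; 5 9.2 29.3 0.003 0.002 0.002
-0 -0 12.8 -0 -0 -0; -0 -0 12.8 -0 -0 -0; -0 -0 12.8 -0 -0 -0; -0.1 -0 12.8 -0 -0 -0; 0 -0 12.8 -0 -0 -0
```

View pics/w7.png

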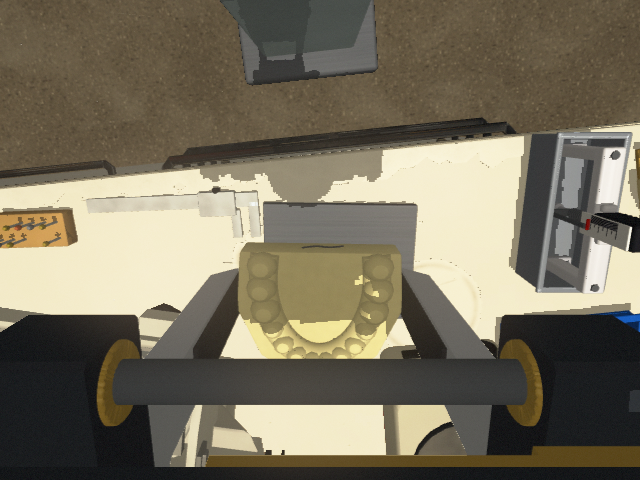

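The yellow cast is held level and the caliper and bur block look untouched. The gauge's scale, red pointer visible at (587,225), faces world −y.

Call:
{"api": "move_arm", "payload": {
  "rows": "5 9 15 0.004 0.002 0.002; 5 9 29 0.004 0.002 0.002; 5 9 29 0.004 0.002 0.002; 5 9 29 0.003 0.001 0.002; 5 9 29 0.003 0.001 0.002; 0 5 14 0 0 0; 0 0 13 0 0 0; 0 0 0 0 0 0"
}}

```text
time_s: 19.0
ee_pos: [0.4279, 0.0234, 0.1703]
eef_rot: [3.134, -0.0, 1.456]
force: [0.0, 0.5, -0.3]
grip_width: 0.0707
```

```bash
python3 plan.py "421 28.5 116 1.46 5"
```

```text
t 19.0 pos [427.9  23.4 170.3] rpy [ 3.134 -0.     1.456] F [ 0.   0.5 -0.3] w 70.7
0.9 -1.6 10.9 0.002 -0 -0.001; 0.8 -1.5 10.8 0.001 -0 -0.001; 0.9 -1.6 10.9 0.002 -0 -0; 0.8 -1.5 10.8 0.001 -0 -0.001; 0.9 -1.5 10.9 0.002 -0 -0.001
```

Call:
{"api": "move_arm", "payload": {
  "rows": "1.5 -2 8 0.002 0 0; 1 -2 13 0.002 0 0; 1 -1.5 13 0.001 0 0; 1 -1.5 12 0.001 0 0; 0 -1 8 0.001 0 0; 0 0 0 0 0 0"
}}

```text
time_s: 19.75
ee_pos: [0.4202, 0.0291, 0.1136]
eef_rot: [3.139, -0.0, 1.456]
force: [-0.4, -0.7, -1.2]
grip_width: 0.0706
```

```bash
python3 plan.py "421 28.5 112 1.46 2"
```

```text
t 19.75 pos [420.2  29.1 113.6] rpy [ 3.139 -0.     1.456] F [-0.4 -0.7 -1.2] w 70.6
-0.2 0.4 0.8 0.001 -0 -0.002; -0.3 0.4 0.8 0.001 -0 -0.002
```

Call:
{"api": "move_arm", "payload": {
  "rows": "-0.3 0.5 1 0.001 0 -0.002; 0 0 0.8 0.001 0 0"
}}

```text
time_s: 20.0
ee_pos: [0.4211, 0.0287, 0.1122]
eef_rot: [3.141, -0.001, 1.459]
force: [0.0, -0.5, -1.1]
grip_width: 0.0707
```

Call:
{"api": "move_arm", "payload": {
  "rows": "0 0 1 0 0 0"
}}

```text
time_s: 20.12
ee_pos: [0.4213, 0.0287, 0.1114]
eef_rot: [3.14, -0.001, 1.459]
force: [-4.5, 1.8, 12.2]
grip_width: 0.071
```

Contact at 12 N, so the yellow cast is on the plate. I release it with a modest opening.

Call:
{"api": "move_arm", "payload": {
  "rows": "0 0 0 0 0 0; 0 0 0 0 0 0; 0 0 0 0 0 0; 0 0 0 0 0 0; 0 0 0 0 0 0",
  "grip": 0.8
}}

```text
time_s: 20.75
ee_pos: [0.4216, 0.0287, 0.1118]
eef_rot: [3.139, -0.001, 1.459]
force: [0.1, -0.0, 0.5]
grip_width: 0.0845
```

Call:
{"api": "move_arm", "payload": {
  "rows": "0 0 -10 0 0 0; 0 0 -25 0 0 0; 0 0 -35 0 0 0; 0 0 -40 0 0 0; 0 0 -40 0 0 0; 0 0 -40 0 0 0; 0 0 -10 0 0 0"
}}

```text
time_s: 21.62
ee_pos: [0.4198, 0.0286, 0.3215]
eef_rot: [3.138, -0.001, 1.459]
force: [-0.1, 0.6, -0.5]
grip_width: 0.0847
```

```bash
python3 snap.py wrist w8
```

```text
21.62 [0.4198 0.0286 0.3215] [ 3.138e+00 -1.000e-03  1.459e+00] [-0.02 -0.01  1.83  0.    1.32 -1.48] [-0.1  0.6 -0.5] 84.7
```

View pics/w8.png

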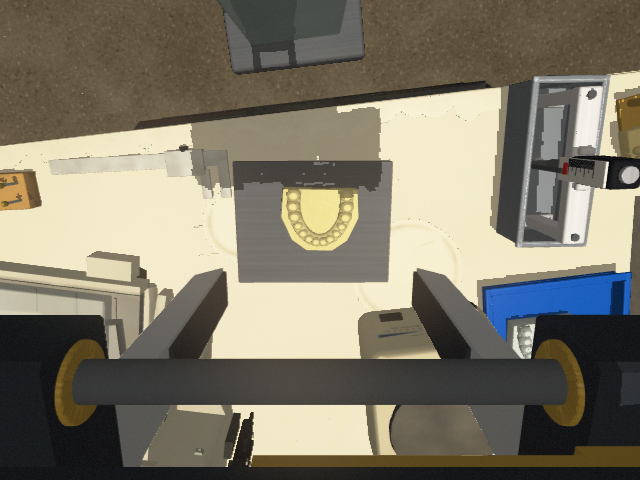

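The yellow cast stands on the plate at (281–358, 187–250), aligned with it and teeth up. Now I measure it and move over the gauge.

```bash
python3 - <<'E'
from h import *
d=dict(np.load("pics/w8.npz"));c={k:d[k] for k in("color","z_map","mtx","hand_eye")}
P=cloud(c,d)*1000;Z=P[...,2]
m=(Z>20)&(P[...,0]>380)&(P[...,0]<480)&(P[...,1]>-20)&(P[...,1]<80);m[260:]=0
Q=P[m];r=rect(Q[:,:2]/1000);print(r)
R=Ro.from_euler('z',.111).as_matrix();q=Q@R.T
print("in plate axes",q.min(0),q.max(0))
for y in range(0,64,8):
    s=Q[abs(Q[:,1]-y)<3];print(y,s[:,0].min().round(1),s[:,0].max().round(1))
for u,v in((320,200),(320,175),(540,150)): print(P[v,u].round(1))
m=(Z>60)&(P[...,0]>300)&(P[...,0]<480)&(P[...,1]>150)&(P[...,1]<290);m[260:]=0
b=P[m&(Z<85)];print("beam",rect(b[:,:2]/1000),np.percentile(b[:,2],[50,95]))
b=P[m&(Z>105)];print("grip",rect(b[:,:2]/1000),np.percentile(b[:,2],[50,95]))
E
python3 plan.py "400 150 320 0.6 6, 400 215 320 -0.1 5"
```

```text
((429.53509521484375, 27.656211853027344), (71.24689483642578, 58.178306579589844), 82.48145294189453)
in plate axes [394.38691057  39.55149923  20.05408437] [452.9715816  110.75089221  38.56733337]
0 396.7 446.8
8 397.6 454.6
16 398.7 456.6
24 399.6 458.8
32 400.6 459.4
40 401.9 458.7
48 402.7 454.6
56 403.7 447.0
[351.1  35.9 403.6]
[389.9  32.6  11.2]
[390.4 240.8   4.3]
beam ((400.2634582519531, 231.3114776611328), (27.60580825805664, 121.57343292236328), 85.65657806396484) [77.03289412 81.74446268]
grip ((400.29669189453125, 233.56549072265625), (25.178377151489258, 20.55034637451172), 87.98400115966797) [124.32328982 129.13653578]
t 21.68 pos [419.8  28.6 321.5] rpy [ 3.139e+00 -1.000e-03  1.459e+00] F [-1.1  0.1  1.4] w 84.4
19.7 -5.6 0.2 0 -0 0.143; 18.8 -8.3 0.3 0.001 -0.001 0.143; 17.4 -10.9 0.2 0 0 0.143; 15.6 -13.2 0.2 0.001 -0 0.143; 13.6 -15.4 0.3 -0 -0.001 0.143; 11.3 -17.1 0.2 0 0 0.144
7.3 -10.7 -0 0 -0 0.14; 5.8 -11.7 -0 0 -0 0.14; 4.1 -12.3 -0 0 -0 0.14; 2.3 -12.8 -0 0 -0 0.14; 0.5 -13 -0 0 -0 0.14
```

Call:
{"api": "move_arm", "payload": {
  "rows": "20 -6 0 0 0 0.143; 19 -8 0 0 0 0.143; 17 -11 0 0 0 0.143; 16 -13 0 0 0 0.143; 14 -15 0 0 0 0.143; 11 -17 0 0 0 0.143; 10 -14 0 0 0 0.14; 6 -15 0 0 0 0.14; 4 -15 0 0 0 0.14; 2 -15 0 0 0 0.14; 1 -15 0 0 0 0.14; 0 0 0 0 0 0"
}}

```text
time_s: 23.18
ee_pos: [0.3979, 0.2345, 0.3073]
eef_rot: [3.133, 0.017, -0.15]
force: [0.4, 0.1, -0.7]
grip_width: 0.0847
```

```bash
python3 snap.py wrist w9
```

```text
23.18 [0.3979 0.2345 0.3073] [ 3.133  0.017 -0.15 ] [0.45 0.11 1.74 0.   1.31 0.6 ] [ 0.4  0.1 -0.7] 84.7
```

View pics/w9.png

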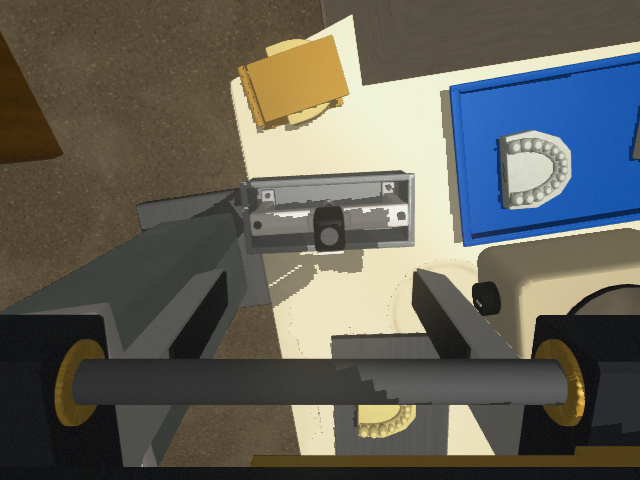

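```bash
python3 - <<'E'
from h import *
d=dict(np.load("pics/w9.npz"));c={k:d[k] for k in("color","z_map","mtx","hand_eye")}
P=cloud(c,d)*1000;Z=P[...,2]
roi=np.zeros(Z.shape,bool);roi[165:262,235:425]=1
for n,a,b in(("beam",60,90),("top",115,140),("stand",45,56)):
    m=roi&(Z>a)&(Z<b);q=P[m];
    print(n,m.sum(),rect(q[:,:2]/1000),np.percentile(q[:,2],[10,50,90]).round(1))
m=roi&(Z>60)&(Z<90);q=P[m]
for x in range(340,465,10):
    s=q[abs(q[:,0]-x)<3];print(x,s[:,1].min().round(1),s[:,1].max().round(1),s[:,2].mean().round(1)) if len(s)>3 else 0
print(cast(c,(329,236),.125,d))
E
```

```text
beam 3261 ((401.1405334472656, 237.22830200195312), (20.493988037109375, 121.93084716796875), 85.56108093261719) [75.5 77.2 78.9]
top 1133 ((401.1131591796875, 235.04562377929688), (24.992652893066406, 20.36465072631836), 86.3814697265625) [122.5 125.1 128.8]
stand 3343 ((400.3561096191406, 234.9715576171875), (62.24238967895508, 143.11187744140625), 84.45439910888672) [48.7 50.1 51.1]
340 232.6 249.6 76.5
350 231.0 249.5 76.9
360 230.2 248.7 76.6
370 229.3 248.0 76.6
380 229.1 247.1 76.6
390 229.2 246.6 78.9
400 244.9 247.7 84.5
410 227.0 246.7 80.8
420 225.5 244.0 76.9
430 224.7 243.2 76.7
440 224.2 242.5 76.7
450 223.6 241.6 76.8
460 223.5 240.9 76.6
[[0.4009753  0.23560341 0.125     ]]
```

```bash
python3 plan.py "401 235.5 215 -0.077 5, 401 235.5 183 -0.077 3"
```

```text
t 23.23 pos [397.9 234.  307.3] rpy [ 3.132  0.017 -0.148] F [ 0.8  0.8 -0.5] w 84.6
0.9 -0.6 18.4 0.002 0.004 -0.014; 0.8 -0.5 18.5 0.001 0.003 -0.015; 0.8 -0.4 18.4 0.002 0.004 -0.014; 0.7 -0.5 18.5 0.002 0.003 -0.014; 0.7 -0.3 18.5 0.002 0.004 -0.014
-0 -0 10.7 -0 -0 -0; -0 -0 10.6 -0 -0 -0; -0 -0 10.7 -0 -0 -0
```

Call:
{"api": "move_arm", "payload": {
  "rows": "0.9 -0.5 18 0.002 0.004 -0.014; 0.8 -0.5 19 0.002 0.004 -0.014; 0.8 -0.5 19 0.002 0.004 -0.014; 0.8 -0.5 19 0.002 0.003 -0.014; 0.8 -0.5 18 0.002 0.003 -0.014; 0 0 0 0 0 0; 0 0 0 0 0 0"
}}

```text
time_s: 24.1
ee_pos: [0.4005, 0.2313, 0.21]
eef_rot: [3.141, 0.002, -0.057]
force: [-0.3, 0.4, 0.2]
grip_width: 0.0847
```

```bash
python3 snap.py wrist w10; python3 plan.py "401 235.5 183 -0.077 4"
```

```text
24.1 [0.4005 0.2313 0.21  ] [ 3.141e+00  2.000e-03 -5.700e-02] [0.44 0.21 1.86 0.   1.07 0.5 ] [-0.3  0.4  0.2] 84.7
t 24.15 pos [400.5 231.4 210. ] rpy [ 3.141e+00  2.000e-03 -5.700e-02] F [ 0.4 -0.5 -0.8] w 84.9
0.1 -1 6.8 0 0 0.005; 0 -1.1 6.7 0 0.001 0.005; 0.1 -1 6.8 0 0 0.005; 0.1 -1.1 6.7 0 0.001 0.005
```

View pics/w10.png

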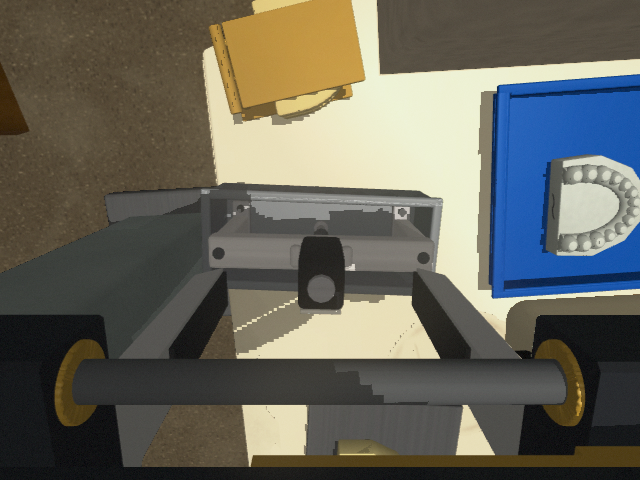

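```bash
python3 - <<'E'
from h import *
d=dict(np.load("pics/w10.npz"));c={k:d[k] for k in("color","z_map","mtx","hand_eye")}
P=cloud(c,d)*1000;Z=P[...,2]
roi=np.zeros(Z.shape,bool);roi[225:315,205:440]=1
for n,a,b in(("beam",70,82),("top",117,140)):
    m=roi&(Z>a)&(Z<b);q=P[m];print(n,m.sum(),rect(q[:,:2]/1000),np.percentile(q[:,2],[10,50,90]).round(1))
q=P[roi&(Z>70)&(Z<82)]
for x in (350,360,370,430,440,450):
    s=q[abs(q[:,0]-x)<3];print(x,s[:,1].min().round(1),s[:,1].max().round(1))
q=P[roi&(Z>117)]
for x in (392,396,400,404,408):
    s=q[abs(q[:,0]-x)<1.5];print(x,s[:,1].min().round(1),s[:,1].max().round(1)) if len(s)>2 else 0
E
```

```text
beam 6050 ((400.9612731933594, 237.0524444580078), (20.46398162841797, 122.41846466064453), 85.60579681396484) [75.5 77.1 78.3]
top 4082 ((401.0837707519531, 235.04898071289062), (25.27922821044922, 102.1352767944336), 86.43370056152344) [121.  125.2 132.9]
350 231.5 249.4
360 230.1 248.8
370 230.0 248.1
430 224.5 243.3
440 224.4 242.5
450 223.9 242.0
392 223.2 247.6
396 223.3 247.8
400 222.8 247.6
404 222.7 299.2
408 222.0 246.8
```

Call:
{"api": "move_arm", "payload": {
  "rows": "0 -1.5 6 0 0.001 0.006; 0 -1.5 8 0 0 0.006; 0 -1.5 8 0 0 0.005; 0 -1 5 0 0 0.003; 0 0 1 0 0 0; 0 0 0 0 0 0"
}}

```text
time_s: 24.9
ee_pos: [0.401, 0.2373, 0.1808]
eef_rot: [-3.142, -0.0, -0.077]
force: [-0.4, 0.6, -0.2]
grip_width: 0.0848
```

```bash
python3 plan.py "401 236 183 -0.076 2"
```

```text
t 24.9 pos [401.  237.3 180.8] rpy [-3.142 -0.    -0.077] F [-0.4  0.6 -0.2] w 84.8
0 0.7 -1.1 -0 -0 -0.001; 0.1 0.6 -1.1 -0 -0 -0
```

Call:
{"api": "move_arm", "payload": {
  "rows": "0 1 -1.5 0 0 0; 0 0 0 0 0 0; 0 0 0 0 0 0; 0 0 0 0 0 0; 0 0 0 0 0 0; 0 0 0 0 0 0; 0 0 0 0 0 0; 0 0 0 0 0 0",
  "grip": -1,
  "newtons": 40
}}

```text
time_s: 25.9
ee_pos: [0.4012, 0.2363, 0.183]
eef_rot: [-3.141, -0.001, -0.077]
force: [-0.3, 0.7, -0.1]
grip_width: 0.0202
```

```bash
python3 plan.py "401 236 290 -0.077 5"
```

```text
t 25.9 pos [401.2 236.3 183. ] rpy [-3.141e+00 -1.000e-03 -7.700e-02] F [-0.3  0.7 -0.1] w 20.2
-0 0 -21.4 -0 -0 -0; -0 0.1 -21.4 -0 -0.001 -0; -0 0 -21.4 -0 0 -0; -0.1 0.1 -21.4 -0.001 -0 -0; 0 0.1 -21.4 0 -0 -0
```

Call:
{"api": "move_arm", "payload": {
  "rows": "0 0 -6 0 0 0; 0 0 -14 0 0 0; 0 0 -20 0 0 0; 0 0 -24 0 0 0; 0 0 -24 0 0 0; 0 0 -20 0 0 0; 0 0 0 0 0 0"
}}

```text
time_s: 26.78
ee_pos: [0.4001, 0.2358, 0.2978]
eef_rot: [-3.141, -0.0, -0.077]
force: [0.0, 0.6, -4.0]
grip_width: 0.02
```

```bash
python3 snap.py wrist w11; python3 plan.py "401 110 300 -0.9 8, 415 28.7 300 -1.69 8"
```

```text
26.77 [0.4001 0.2358 0.2978] [-3.141 -0.    -0.077] [ 0.45  0.11  1.76 -0.    1.27  0.53] [ 0.   0.6 -4. ] 20.0
t 26.82 pos [399.9 235.7 296.7] rpy [ 3.141e+00  1.000e-03 -7.700e-02] F [ 0.6  0.8 -5.3] w 19.4
1.3 15.7 -0.4 0 0 0.103; 3 15.4 -0.4 0 0 0.103; 4.5 15 -0.4 0 0 0.103; 6.1 14.6 -0.4 0 0 0.102; 7.4 13.8 -0.4 0.001 0 0.103; 8.9 12.9 -0.4 -0 0 0.103; 10.2 12 -0.4 -0 0 0.103; 11.3 10.9 -0.4 0 0 0.103
9.1 4.9 -0 0 0 0.099; 9.5 4.1 -0 0 0 0.098; 9.8 3.1 -0 0 0 0.099; 10.1 2.1 -0 0 0 0.099; 10.3 1 -0 0 0 0.099; 10.3 0.1 -0.1 0 0 0.098; 10.2 -0.9 0 0 0 0.099; 10.2 -2 0 0 0 0.099
```

View pics/w11.png

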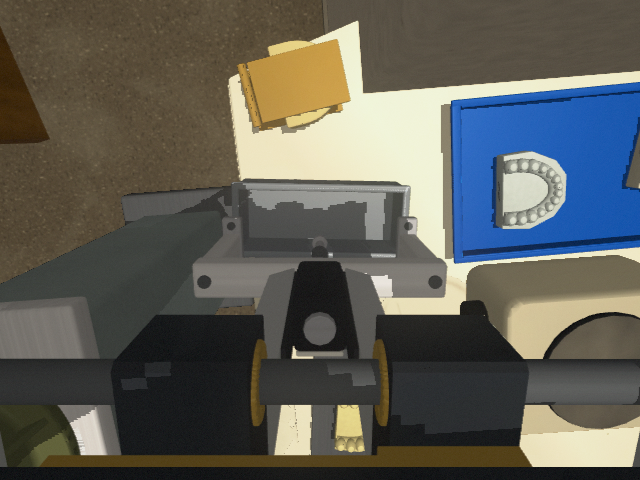

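The gauge is out of the stand, level and straight in the jaws. I turn it and carry it over the plate.

Call:
{"api": "move_arm", "payload": {
  "rows": "1 10 0 0 0 0.08; 3 16 0 0 0 0.103; 5 15 0 0 0 0.103; 6 15 0 0 0 0.103; 7 14 0 0 0 0.103; 9 13 0 0 0 0.103; 10 12 0 0 0 0.103; 11 11 0 0 0 0.103; 9 5 0 0 0 0.099; 10 4 0 0 0 0.099; 10 3 0 0 0 0.099; 10 2 0 0 0 0.099; 10 1 0 0 0 0.099; 10 0 0 0 0 0.099; 10 -1 0 0 0 0.099; 8 -2 0 0 0 0.08; 0 0 0 0 0 0"
}}

```text
time_s: 28.95
ee_pos: [0.4093, 0.0284, 0.2811]
eef_rot: [3.114, -0.009, -1.703]
force: [-0.1, 0.0, -4.3]
grip_width: 0.02
```

```bash
python3 snap.py wrist w12; python3 plan.py "421.5 28.7 250 -1.69 4"
```

```text
28.95 [0.4093 0.0284 0.2811] [ 3.114 -0.009 -1.703] [-0.02  0.02  1.9  -0.01  1.25  1.69] [-0.1  0.  -4.3] 20.0
t 29.0 pos [409.3  28.7 281.1] rpy [ 3.114 -0.009 -1.701] F [-0.8 -0.6 -5.1] w 19.9
-0.5 -3.2 7.7 0.007 -0.002 -0.003; -0.4 -3.2 7.7 0.007 -0.003 -0.003; -0.5 -3.2 7.7 0.007 -0.002 -0.002; -0.4 -3.1 7.8 0.007 -0.002 -0.003
```

View pics/w12.png

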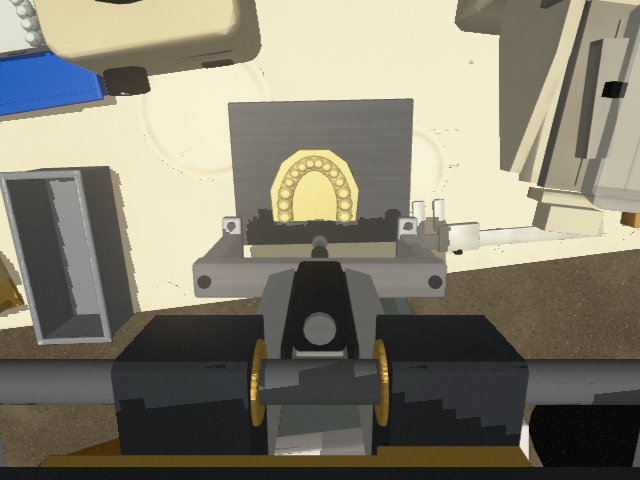

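Call:
{"api": "move_arm", "payload": {
  "rows": "-0.5 -3.2 8 0.007 -0.003 -0.003; -0.5 -3.2 8 0.007 -0.003 -0.003; -0.5 -3.2 8 0.007 -0.002 -0.003; -0.5 -3.2 8 0.007 -0.002 -0.003; 0 -0.5 0 0.002 0 0; 0 0 0 0 0 0"
}}

```text
time_s: 29.75
ee_pos: [0.4227, 0.0298, 0.2455]
eef_rot: [-3.139, 0.002, -1.684]
force: [-0.8, 0.4, -3.4]
grip_width: 0.0198
```

```bash
python3 snap.py wrist w13; python3 plan.py "421.5 28.7 210 -1.69 4";python3 - <<'E'
from h import *
d=dict(np.load("pics/w13.npz"));c={k:d[k] for k in("color","z_map","mtx","hand_eye")}
P=cloud(c,d)*1000;Z=P[...,2]
h=cv2.cvtColor(c["color"],cv2.COLOR_BGR2HSV)
print("foot pt px of target",proj(c,[[.4216,.0287,.026]],d))
m=(Z>18)&(Z<45)&(P[...,0]>395)&(P[...,0]<470)&(P[...,1]>-20)&(P[...,1]<80);m[300:]=0
q=P[m];
for x in range(400,462,6):
    s=q[abs(q[:,0]-x)<2]
    if len(s)>3:print(x,s[:,1].min().round(1),s[:,1].max().round(1))
# gauge beam in world
m=(Z>90)&(P[...,0]>380)&(P[...,0]<470)&(Z<160);m[:200]=0;m[300:]=0;m[:,:185]=0;m[:,460:]=0
g=P[m]
for y in (-25,-15,-5,60,70,80):
    s=g[abs(g[:,1]-y)<3];print("beam",y,s[:,0].min().round(1),s[:,0].max().round(1),s[:,2].mean().round(1)) if len(s)>3 else 0
print(g[:,1].min(),g[:,1].max())
E
```

```text
29.75 [0.4227 0.0298 0.2455] [-3.139e+00  2.000e-03 -1.684e+00] [-0.02  0.08  1.93  0.    1.13  1.67] [-0.8  0.4 -3.4] 19.8
t 29.8 pos [422.6  29.8 245.6] rpy [-3.139e+00  2.000e-03 -1.684e+00] F [-0.1  0.2 -4.6] w 20.0
0.3 0.3 8.9 -0.001 0 0.002; 0.3 0.2 8.9 -0 0.001 0.001; 0.3 0.3 8.9 -0.001 0 0.002; 0.3 0.3 8.9 -0 0.001 0.001
foot pt px of target [[320.97461337 230.18951173]]
400 -3.2 25.0
406 -4.5 64.5
412 -5.6 64.1
418 -7.1 64.1
424 -7.3 63.7
430 -5.6 63.1
436 -3.8 60.8
442 -2.2 57.0
448 0.2 53.1
454 6.6 49.3
460 22.4 38.7
beam -25 407.7 426.1 130.9
beam -15 408.4 427.1 138.9
beam -5 409.9 428.3 139.0
beam 60 417.4 435.6 139.2
beam 70 418.3 436.7 139.1
beam 80 419.4 437.8 127.7
-31.220778801983005 90.68009881048253
```

View pics/w13.png

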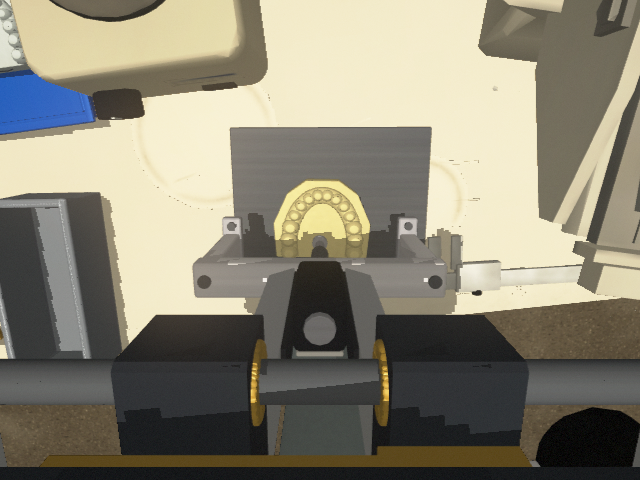

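Call:
{"api": "move_arm", "payload": {
  "rows": "0.3 0.3 8 0 0 0.001; 0.3 0.3 10 -0.001 0.001 0.001; 0.3 0.3 10 -0.001 0 0.001; 0.3 0.2 10 0 0 0; 0.2 0 6 0 0 0; 0 0 0 0 0 0"
}}

```text
time_s: 30.55
ee_pos: [0.4213, 0.0285, 0.1984]
eef_rot: [-3.141, 0.001, -1.687]
force: [-0.6, 0.4, -2.6]
grip_width: 0.0197
```

```bash
python3 snap.py wrist w14; python3 plan.py "421.5 28.5 191 -1.688 2"
```

```text
30.55 [0.4213 0.0285 0.1984] [-3.141e+00  1.000e-03 -1.687e+00] [-0.02  0.14  1.98  0.    1.02  1.67] [-0.6  0.4 -2.6] 19.7
t 30.6 pos [421.3  28.5 198.6] rpy [-3.141e+00  1.000e-03 -1.687e+00] F [-1.6  0.4 -3.2] w 20.0
-0 -0.1 3.8 -0 0 0; -0.1 -0.1 3.8 -0 0.001 0.001
```

View pics/w14.png

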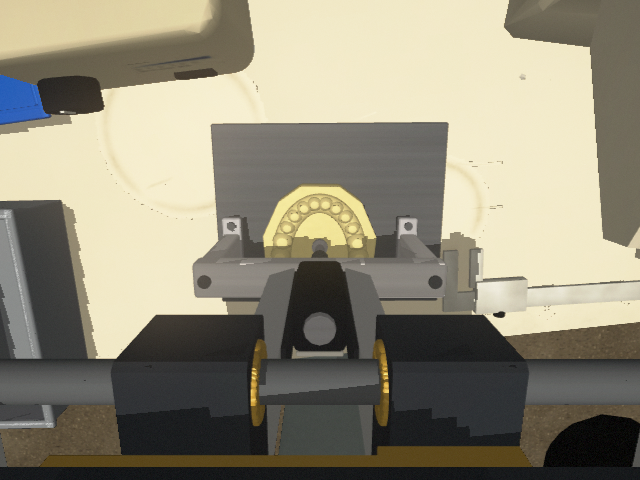

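The cast lies centrally between the legs and the rod, at (320,247), is over the palate. I lower slowly.

Call:
{"api": "move_arm", "payload": {
  "rows": "0 0 3 0 0 0; 0 0 3 0 0 0; 0 0 2 0 0 0; 0 0 2 0 0 0; 0 0 0 0 0 0"
}}

```text
time_s: 31.22
ee_pos: [0.4215, 0.0285, 0.1886]
eef_rot: [-3.14, 0.001, -1.687]
force: [-1.0, 0.9, -2.9]
grip_width: 0.02
```

Call:
{"api": "move_arm", "payload": {
  "rows": "0 0 0.7 0 0 0"
}}

```text
time_s: 31.35
ee_pos: [0.4215, 0.0285, 0.1879]
eef_rot: [-3.14, 0.001, -1.687]
force: [-1.1, 2.8, 6.3]
grip_width: 0.02
```

Call:
{"api": "move_arm", "payload": {
  "rows": "0 0 0.7 0 0 0"
}}

```text
time_s: 31.48
ee_pos: [0.4217, 0.0285, 0.1879]
eef_rot: [-3.14, 0.001, -1.687]
force: [-5.4, 1.7, 15.7]
grip_width: 0.0198
```

Contact came at TCP z = 187.9 mm, as predicted. I release.

Call:
{"api": "move_arm", "payload": {
  "rows": "0 0 0 0 0 0; 0 0 0 0 0 0; 0 0 0 0 0 0"
}}

```text
time_s: 31.85
ee_pos: [0.4217, 0.0285, 0.188]
eef_rot: [-3.139, 0.001, -1.687]
force: [-0.7, 1.4, -1.1]
grip_width: 0.0195
```

Call:
{"api": "move_arm", "payload": {
  "rows": "0 0 0 0 0 0; 0 0 0 0 0 0; 0 0 0 0 0 0; 0 0 0 0 0 0; 0 0 0 0 0 0; 0 0 0 0 0 0",
  "grip": 0.3
}}

```text
time_s: 32.6
ee_pos: [0.4223, 0.0285, 0.1885]
eef_rot: [-3.137, 0.001, -1.687]
force: [-0.3, -0.2, -0.3]
grip_width: 0.0609
```

Call:
{"api": "move_arm", "payload": {
  "rows": "0 0 -8 0 0 0; 0 0 -20 0 0 0; 0 0 -30 0 0 0; 0 0 -35 0 0 0; 0 0 -35 0 0 0; 0 0 0 0 0 0"
}}

```text
time_s: 33.35
ee_pos: [0.4213, 0.0284, 0.323]
eef_rot: [-3.136, 0.001, -1.687]
force: [0.2, -0.7, 0.1]
grip_width: 0.0609
```

```bash
python3 snap.py wrist w15; python3 snap.py scene s15; python3 snap.py top t15; python3 -c "
import cv2
a=cv2.imread('pics/s15.png')[150:350,160:420];cv2.imwrite('pics/s15z.png',cv2.resize(a,None,fx=3,fy=2.95,interpolation=2))"
```

```text
33.35 [0.4213 0.0284 0.323 ] [-3.136e+00  1.000e-03 -1.687e+00] [-0.02 -0.01  1.83  0.    1.32  1.67] [ 0.2 -0.7  0.1] 60.9
33.4 [0.421  0.0284 0.3215] [-3.139e+00  1.000e-03 -1.687e+00] [-0.02 -0.01  1.83  0.    1.32  1.67] [-0.1 -0.3 -0.7] 61.1
33.45 [0.4208 0.0284 0.3204] [-3.141e+00  1.000e-03 -1.687e+00] [-0.02 -0.01  1.83  0.    1.32  1.67] [-0.6 -0.4 -0.2] 61.2
```

View pics/w15.png

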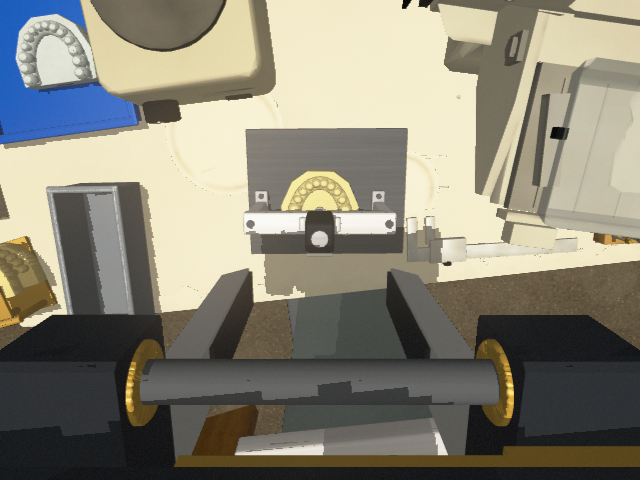

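View pics/s15z.png

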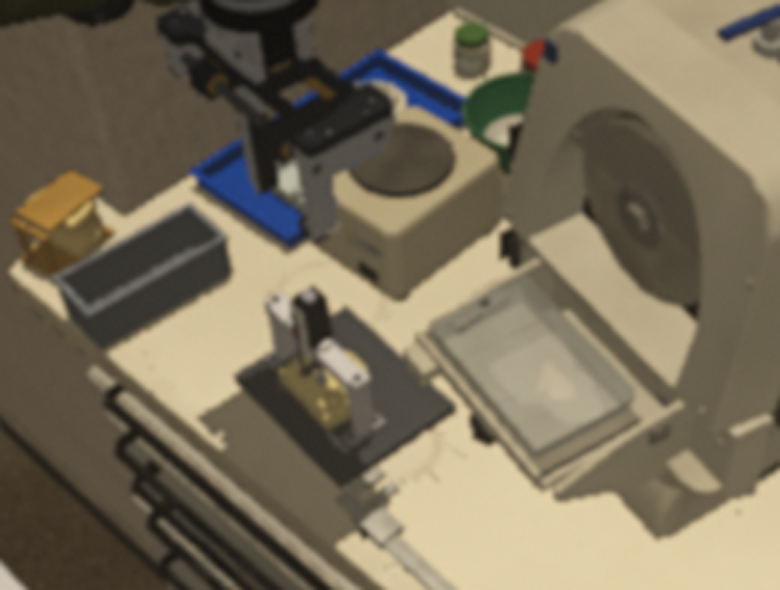

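The gauge stands astride the cast, with its beam at (245–395, 222), and everything else is in place. I check its level and position.

```bash
python3 - <<'E'
from h import *
d=dict(np.load("pics/w15.npz"));c={k:d[k] for k in("color","z_map","mtx","hand_eye")}
P=cloud(c,d)*1000;Z=P[...,2]
m=(Z>65)&(Z<95)&(P[...,0]>380)&(P[...,0]<470)&(P[...,1]>-60)&(P[...,1]<110);m[265:]=0;g=P[m]
for y in (-25,-15,-5,60,70,80):
    s=g[abs(g[:,1]-y)<3];print(y,s[:,0].min().round(1),s[:,0].max().round(1),np.median(s[:,2]).round(1))
print(g[:,1].min(),g[:,1].max())
m=(Z>110)&(Z<140)&(P[...,0]>380)&(P[...,0]<470)&(P[...,1]>-20)&(P[...,1]<70);m[265:]=0
print("grip top",np.median(P[m],0))
m=(Z>22)&(Z<45)&(P[...,0]>395)&(P[...,0]<470)&(P[...,1]>-20)&(P[...,1]<80);m[215:]=0;q=P[m]
for x in range(424,462,6):
    s=q[abs(q[:,0]-x)<2]
    if len(s)>3:print("cast",x,s[:,1].min().round(1),s[:,1].max().round(1))
t0=np.load("pics/top0.npz");t1=np.load("pics/t15.npz")
E
```

```text
-25 406.3 424.8 82.3
-15 407.3 426.0 82.0
-5 408.5 427.1 82.0
60 415.9 434.8 82.0
70 417.0 435.8 82.1
80 418.2 437.0 82.2
-32.88139196402603 89.09604156640548
grip top [423.3647031   28.17270988 129.96082751]
cast 424 -7.6 45.6
cast 430 -5.5 77.9
cast 436 -3.4 80.0
cast 442 -1.9 57.1
cast 448 0.1 53.5
cast 454 7.8 49.0
cast 460 22.7 38.2
```

View pics/t15.png

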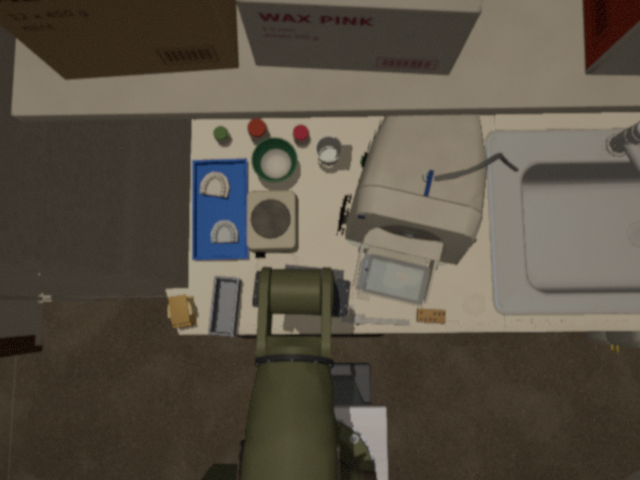

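```bash
python3 -c "
from station import ctrl
print(ctrl.hand_in())"
```

```text
the job is handed in; nothing more can be done
None
```

All three pieces are in place, and I handed the job in at about 33.5 s on the robot's clock.

- **Blue-grey cast:** it lies flat in the free end of the pan. While seating it, one push to confirm contact read 38 N upward (about 42 N in total) at the wrist, through the held cast. That is well under the 120 N wrist limit.
- **Yellow cast:** it stands on the plate, teeth up and lined up with the plate. It sits about 8 mm nearer the robot and 7 mm further left than the plate's centre, to keep the hand clear of the trimming machine's table.
- **Gauge:** it stands astride the yellow cast. The feet touched the plate at the expected height, and I released it after a contact push of about 16 N.

In the last pictures the top of the beam measured 82.0–82.3 mm at both ends, as expected for both feet flat on the plate (82 mm). The gauge's axis is within about 1 mm of the foot point on the cast, and the yellow cast had not shifted. The white cast, articulator, bur block and caliper look unmoved in the pictures.

I could not see the sprung foot on the floor inside the teeth after release, because the beam and grip hide it. That it rests there is inferred from the gauge's position and from seeing its rod over the floor before lowering. No check failed or disagreed.

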